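Hardness check beside a pipe weld

TASK

Take the hardness probe out of its stand and first check it on the round steel reference block: press it upright and gently onto the block's top face, near the middle, until the spring-loaded tip is pushed about half-way into the nose, and keep it there for a second. Then test the pipe: set the tip gently on the centre of the ringed, ground spot beside the weld, with the probe square to the pipe's surface at that spot, and again press until the tip is about half-way in. Finish while still holding the probe there, steady, gripped in the fingers with the tip pressed on the spot, so that it can take its reading; leave the other things on the table where they are.

Things in the scene. Friction and masses are not known exactly. Their poses are not given: they have to be found in the camera images.
- grip (a point): centre of the black grip of the hardness probe, a straight pen-like instrument 156 mm long (0.2 kg) standing upright, tip down, in its stand. On the probe's axis, 112 mm from the tip's end; z runs from tip to back end. The grip is a plain cylinder, 26 mm diameter, reaching 42 mm below and 38 mm above this point. It starts 118 mm above the table, 48 mm above the stand's top
- tip (a point): end of the probe's sprung tip, a 6 mm steel rod with a round end, on the probe's axis, 112 mm from grip when fully out. It sticks 14 mm out of a 16 mm steel nose and slides straight into it. Above the nose: a 24 mm barrel, then (64 to 70 mm from the tip's end) a rubber collar of 36 mm diameter that rests on the stand, then the grip
- plunger (a joint): how far the probe's tip is pushed into the nose, in m: 0 fully out, 0.010 fully in (hard stop). Its spring starts at 1.5 N and gains 0.5 N per mm: 4 N half-way, 6.5 N fully in
- stand: the probe's stand, fixed to the table: a grey plastic block, 70 x 70 x 70 mm, with a foot on two sides (106 mm over the feet, along x) and a 26 mm hole straight down its middle in which the probe hangs by its collar, 64 mm deep: lift straight up to clear. Origin at the centre of its underside, z up. It may be left or right on the table, the reference block on the other side
- ref_top (a point): centre of the top face of the hardness reference block, a loose polished steel disc 65 mm in diameter and 16 mm high (0.41 kg) lying on the table; z up
- spot (a point): centre of the marked spot on the pipe: a bright ground patch 20 mm across in a painted ring 25 mm across, 26 mm along the pipe from the middle of the butt weld, on the outer surface of the pipe. Its z axis points straight out of that surface (the direction the probe must stand in) and leans 0.2 to 0.65 rad from vertical, roughly towards the robot; its y axis runs along the pipe
- spool: the pipe spool: a steel pipe of 76 mm diameter, 330 mm long, lying level, with a round flange of 160 mm diameter, 16 mm thick, on its -y end (top 172 mm above the table). Clamped: it does not turn or shift. Origin on the pipe's axis at the butt weld, half-way along, 92 mm above the table; its y axis is the pipe's axis (the spot is at y = 26 mm)
- cradle: the two fixed V-supports that carry the pipe, at y = -105 and +112 mm along its y axis (the pipe's direction); each is 160 mm wide across the pipe and 50 mm along it, with a clamping bar over the pipe on two studs, up to 153 mm above the table. Origin on the table below the middle of the pipe, z up
- hammer: a loose hammer 280 mm long lying on the table; bystander, origin at its underside
- offcut: a loose steel offcut, 110 x 70 x 8 mm with an upright rib 38 mm high; bystander, origin at the centre of its underside
- marker: a loose paint marker 140 mm long, 19 mm thick, lying on the table in front of the pipe; bystander, origin at its underside
Things that resemble listed ones, but are neither listed nor needed, are in the scene too. There is more than one size of the part that bears grip; the job needs the larger.

How it is judged:
On the way, in this order (a step that is already met when the one before it is completed fails the run):
1. the probe is lifted clear of its stand in the fingers (z of tip in the frame of stand above 0.05 m and contact force between the fingers and probe above 1 N and contact force between probe and stand below 0.1 N), for 0.1 s.
2. the probe is pressed upright on the top face of the reference block, tip part-way in, for half a second (horizontal distance between tip and ref_top below 0.025 m and angle between grip's own z axis and vertical below 0.15 rad and value of joint plunger between 0.002 and 0.0085 m and contact force between probe and ref_block above 1 N), for 0.5 s.
At the end, for the whole second after the job is handed in: The fingers hold the probe still, tip within 6 mm of the spot's centre, probe within 8 degrees of square to the pipe's surface there, tip pushed 2 to 8.5 mm into the nose and pressing on the pipe with 1 to 10 N; it does not touch its stand (distance between tip and spot below 0.006 m and angle between the z axis of grip and the z axis of spot, either way round below 0.14 rad and value of joint plunger between 0.002 and 0.0085 m and contact force between probe and spool between 1 and 10 N and contact force between the fingers and probe above 1 N and contact force between probe and stand below 0.1 N and linear speed of probe below 0.02 m/s); the arm keeps its last pose, push and grip.
It fails at once if the tip is rammed onto the pipe or the reference block (over 20 N) (contact force between probe and spool above 20 N or contact force between probe and ref_block above 20 N).
It fails at once if the reference block is pushed away (30 mm) or a bystander is disturbed (20 mm) (distance of ref_top from where it was at the start of the episode above 0.03 m or distance of any of hammer, offcut, marker from where it was at the start of the episode above 0.02 m).
It also fails if it takes over 58 s, if anything falls off the work surface, if the arm or the gripper's body presses on something with over 40 N, if the wrist force passes 120 N, or if a joint passes its speed limit or range.

ROBOT

A 7-joint arm with a two-finger parallel gripper is mounted at the origin on the work surface. World frame = base frame: x ahead of the robot, y to its left, z up, the work surface at z = 0. Lengths are in m, angles in rad, forces in N, time in s.
With the tool pointing down it reaches from about 0.425 to 0.925 m from the base axis. Payload 6.8 kg.
Tool frame: the origin (TCP) lies on the front face of the gripper's body, between the roots of the fingers; the fingertips stand 73 mm ahead of it and the grasp point (between the pads) lies 54 mm ahead of it; z points along the fingers, y is the direction in which the jaws open and shut (so a half turn about z gives the same grasp; the last joint's range is limited). The gripper opens to 85 mm and grips with 20 to 120 N. Pads are 22 mm wide; open, the fingers measure 114 mm over their backs; the gripper's body (76 mm by 85 mm) begins 54 mm behind the grasp point. The pads swing forward as they close: fully open they stand 13 mm farther back than shut.
Start: joints at [1.075, 0.477, 0.022, 1.555, -0.011, 1.109, -0.083], TCP at [0.255, -0.625, 0.304] pointing down, gripper open.
Joint ranges: [-2.96, 2.96], [-0.34, 2.1], [-1.41, 1.46], [0.24, 2.44], [-1.37, 4.51], [0.17, 1.92], [-2.96, 2.96]. Speed limits (rad/s): [2.39, 2.39, 3.14, 3.14, 3.14, 3.14, 3.14].

INTERFACE

Orientations are given as a unit quaternion [w, x, y, z].
In Python, from station import get_obs, read_camera, hand_in, spot_in, cut_out, spot_point gives the robot as it stands. The module is installed in compiled form; this text tells all that it offers.
- The arm moves only by the tool move_arm, never from a script. Its arguments are lists of equal length, an entry for each row: "gripper": the opening, from 0 (shut) to 1 (fully open); "xyz": the shift along the tool's x, y, z in cm, a list of three; "twist": the turn about the tool's z in rad. A call has 1 to 5 rows; each row is the pose to reach, as a shift and turn from the pose commanded when the call began, along the tool's axes at that moment; what a row does not reach only later rows make up. A row lasts 1/12 s, in which the tool goes at most 41.7 mm and 7.16 degrees, less where a joint would pass 70% of its speed; a pose out of reach is approached as far as the arm can. A call with a gripper value outside its range is refused whole. The fingers move at their own pace and stop on an object; "squeeze" is the grip in N (left out, the last holds). Time passes only in rows, so rows that repeat a pose let the fingers close. It gives the time, the measured TCP pose, the force and the opening at its end, in the units of the state.
- get_obs(): the state, without advancing time (a new reading comes with each control period).
- read_camera(name): name is "side" or "top"; returns a dict with "pixels" (400x640x3 uint8, red, green, blue), "fx", "fy", "cx", "cy" (pixels), "R" (3x3) and "t" (3): a world point X has camera coordinates R X + t. Camera axes: x right, y down, z forward; pixel columns grow to the right and rows downward; lengths in m; the calibration is good to about 2 mm. A picture is of the moment at which its call begins. There is no depth.
- hand_in(): hands the job in, once; it reports no verdict.
Trained networks look in the newest picture that a camera, given by its name, has taken for a name from the list of things; names that differ only in an ending like _2 or _b are one class to them, and where a whole thing is asked for, a point or a joint stands for the part that bears it (a point fixed in the world has none). Each returns a list of dicts, best first, with "p" (0 to 1); they miss things now and then, are a little off and sometimes report something else, mostly with a low value. They report only what shows in the picture. A call takes as long as a camera call. They do not tell look-alikes from the thing itself.
- spot_in(query, camera): "centre" ([x, y, z] in m, in world coordinates, good to about 4 mm: the middle of the surface that is visible of it).
- cut_out(query, camera): "pixels" (400x640 bool, what is visible of it).
- spot_point(query, camera): "centre" ([x, y, z] in m, in world coordinates, good to about 4 mm: a listed point, or the origin of a listed thing).
The state is a dict: "t": time; "q": joint angles; "joint_vel": joint speeds; "joint_torque": joint torques, N m; "eef_pos": TCP position; "tool_rot": TCP orientation; "contact_force": force on the tool from outside, world axes, zero at the start; "torque": the same for the moment, N m; "gripper_width": opening from 0.0 (shut) to 1.0 (fully open).
Only numpy, scipy, OpenCV 4.12 (cv2) and the standard library are available. Lean on these libraries where they do the work, as an engineer would, in place of code of your own. Each camera call takes 0.05 s, during which the arm holds its last target.

## Working session

There is one attempt and no reset: what is moved stays moved. The work goes in short steps, Python scripts to look and compute and a tool call to move; the robot and the scene stay as the last step left them, time stands still between calls to the robot, and variables do not carry over. Pictures are saved under pics/ and viewed, and the job is handed in when it is done.

Besides the shell and the picture viewer there is one more tool, called after ">>>" as name(argument=value, ...), one argument or row to a line, values as JSON. move_arm: Moves the arm, as the interface text tells. Its arguments: {"type":"object","properties":{"gripper":{"type":"array","items":{"type":"number"}},"xyz":{"type":"array","items":{"type":"array","items":{"type":"number"}}},"twist":{"type":"array","items":{"type":"number"}},"squeeze":{"type":"number"}},"required":["gripper","xyz","twist"]}

```bash
mkdir -p pics; ls; python3 - <<'E'
from station import *
import cv2,numpy as np
o=get_obs();print(o)
for c in ["side","top"]:
    r=read_camera(c);cv2.imwrite(f"pics/{c}0.png",r["pixels"][:,:,::-1])
    print(c,r["fx"],r["fy"],r["cx"],r["cy"],np.round(r["R"],4).tolist(),r["t"])
    for n in ["grip","tip","stand","ref_top","spot","spool","cradle","hammer","offcut","marker"]:
        print(n,[(np.round(d["centre"],3).tolist(),round(d["p"],2)) for d in spot_point(n,c)][:4])
E
```

```text
pics
{'t': 0.0, 'q': array([ 1.07489758,  0.47781751,  0.02234961,  1.55648743, -0.01149168,
        1.10929083, -0.08313627]), 'joint_vel': array([-2.48469064e-03,  7.29456559e-04, -3.97130740e-04, -5.09824576e-04,
       -1.62926673e-03,  8.63509663e-04, -5.07502813e-05]), 'joint_torque': array([-1.33371987e-04, -5.96449900e+01,  1.60761058e+00, -2.81192923e+01,
        1.24613161e-02,  9.38696845e-03,  8.71156203e-06]), 'eef_pos': array([ 0.25505984, -0.62444353,  0.30289892]), 'tool_rot': array([-9.02067639e-04,  9.81261846e-01,  1.92676702e-01, -2.54837180e-04]), 'contact_force': array([-0.53964184,  0.48906313,  0.24932998]), 'torque': array([-0.00125616, -0.00191657,  0.06130592]), 'gripper_width': 0.9987304667084533}
side 439.5734084642455 439.5734084642455 318.412360607012 191.18625559026503 [[0.998, -0.0628, -0.0076], [-0.0373, -0.4872, -0.8725], [0.0511, 0.871, -0.4886]] [-0.4995966   0.12363104  1.10627701]
grip [([0.425, -0.433, 0.082], 0.96), ([0.421, -0.346, 0.122], 0.73)]
tip []
stand [([0.423, -0.346, -0.001], 0.75)]
ref_top [([0.412, 0.353, 0.019], 0.5)]
spot [([0.5
[... 224 characters left out ...]
86, 0.075, 0.002], 0.52)]
top 373.80249498792097 373.80249498792097 319.92715285193464 202.24052824301046 [[0.0089, -1.0, 0.0008], [-0.983, -0.0089, -0.1833], [0.1833, 0.0008, -0.9831]] [-0.02907468  0.52887548  0.98082979]
grip [([0.422, -0.345, 0.119], 0.71), ([0.422, -0.433, 0.08], 0.52)]
tip []
stand [([0.423, -0.346, 0.0], 0.98), ([0.599, -0.003, 0.0], 0.58)]
ref_top [([0.41, 0.35, 0.018], 0.63)]
spot [([0.574, 0.022, 0.127], 0.93)]
spool [([0.597, 0.001, 0.09], 0.64)]
cradle [([0.598, -0.003, 0.001], 0.97)]
hammer [([0.632, 0.416, 0.002], 0.89), ([0.596, -0.002, 0.09], 0.71), ([0.388, 0.074, -0.003], 0.65)]
offcut [([0.656, -0.394, 0.001], 0.82)]
marker [([0.389, 0.074, -0.001], 0.68)]
```

View pictures.

View pics/side0.png

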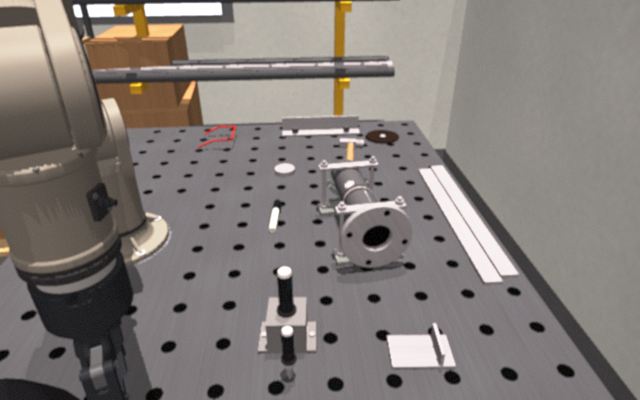

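View pics/top0.png

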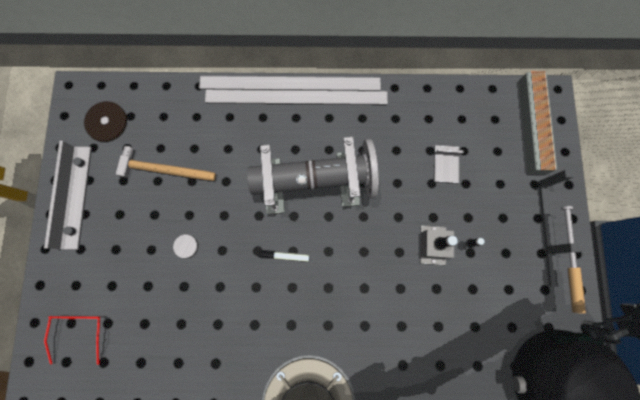

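The side view shows the large probe at pixel (286,290) in its stand. The small look-alike is at (288,345), the reference disc at (285,169) and the pipe at (365,205). In the top view the stand is at (440,243), the disc at (185,245) and the bright spot near (300,177). Next I'll measure the pipe and spot more closely.

```bash
cat > h.py <<'E'
from station import *
import cv2,numpy as np
from scipy.spatial.transform import Rotation as Ro
def Rt(o): 
    w,x,y,z=o["tool_rot"]; return Ro.from_quat([x,y,z,w]).as_matrix()
def ray(r,u,v):
    d=np.array([(u-r["cx"])/r["fx"],(v-r["cy"])/r["fy"],1]); R=np.array(r["R"]);d=R.T@d; return -R.T@np.array(r["t"]), d/np.linalg.norm(d)
def proj(r,X):
    c=np.array(r["R"])@X+r["t"]; return r["fx"]*c[0]/c[2]+r["cx"], r["fy"]*c[1]/c[2]+r["cy"]
def at_z(r,u,v,z):
    p,d=ray(r,u,v); return p+d*(z-p[2])/d[2]
def crop(r,u,v,w,h,s,name):
    im=r["pixels"][v:v+h,u:u+w,::-1]; cv2.imwrite("pics/"+name+".png",cv2.resize(im,None,fx=s,fy=s,interpolation=cv2.INTER_CUBIC))
def go(target,yaw=None):
    o=get_obs(); R=Rt(o); d=R.T@(np.array(target)-o["eef_pos"])*100
    a=np.arctan2(R[1,1],R[0,1]); print("shift cm",d.round(2),"jaw angle deg",np.degrees(a).round(2),"t",o["t"])
E
python3 - <<'E'
from h import *
T=read_camera("top");S=read_camera("side")
crop(T,230,120,160,100,5,"pipeT");crop(S,300,130,130,150,4,"pipeS")
for c in ["top","side"]:
  for n in ["spot","ref_top","grip"]:
    print(c,n,[(np.round(d["centre"],4).tolist(),round(d["p"],2)) for d in spot_point(n,c)][:2])
m=cut_out("spool","top")[0]; ys,xs=np.nonzero(m["pixels"]); print(m["p"],xs.min(),xs.max(),ys.min(),ys.max())
go([.4225,-.3455,.25])
E
```

```text
top spot [([0.5762, 0.0191, 0.1239], 0.93)]
top ref_top [([0.4117, 0.3512, 0.0172], 0.77)]
top grip [([0.4249, -0.3471, 0.1167], 0.74), ([0.4248, -0.4334, 0.0805], 0.44)]
side spot [([0.5764, 0.0213, 0.1185], 0.79)]
side ref_top [([0.4114, 0.3508, 0.0162], 0.69)]
side grip [([0.4201, -0.3442, 0.1208], 0.76), ([0.4253, -0.4306, 0.0823], 0.61)]
0.92 247 377 139 197
shift cm [ 26.04 -19.54   5.39] jaw angle deg -67.78 t 1.55
```

View pics/pipeT.png

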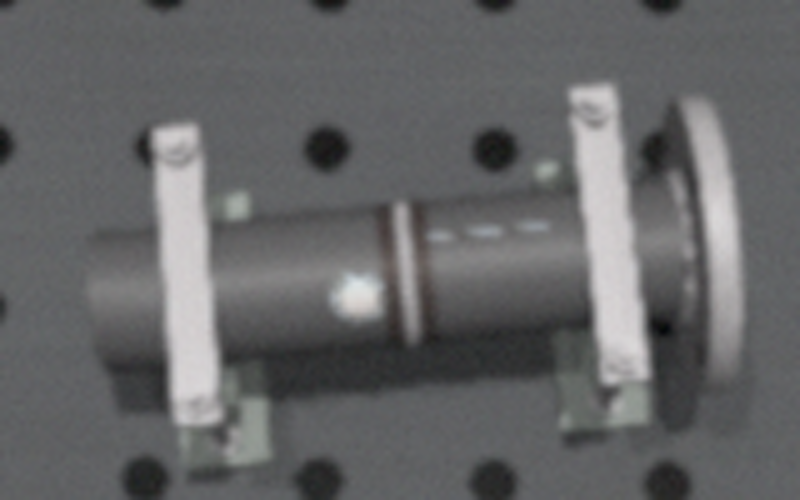

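View pics/pipeS.png

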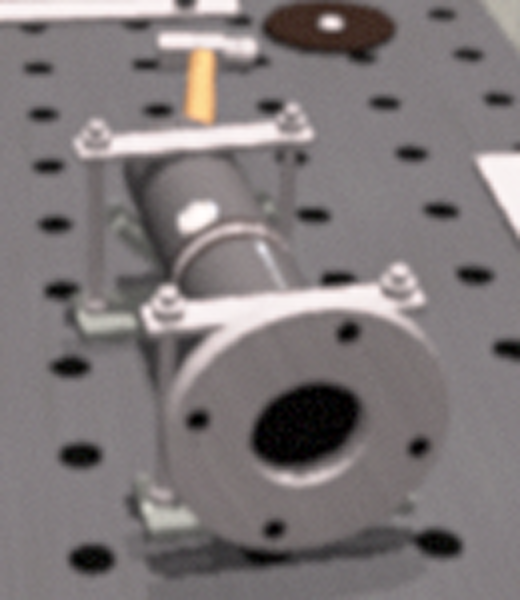

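```bash
cat > pipe.py <<'E'
from h import *
from scipy.optimize import least_squares
T=read_camera("top");S=read_camera("side")
gT=cv2.cvtColor(T["pixels"],cv2.COLOR_RGB2GRAY).astype(float)
# silhouette edges (top) guided by crop guesses
g=cv2.GaussianBlur(gT,(5,1),0); pts=[]
def edge(c,r0,sgn):
    seg=np.array([g[r,c]-g[r-1,c] for r in range(r0-3,r0+4)])*sgn
    k=int(np.argmax(seg)); w=np.clip(seg[max(0,k-1):k+2],0,None); 
    return r0-3+(w*np.arange(max(0,k-1),max(0,k-1)+len(w))).sum()/w.sum()-0.5
up=[];lo=[]
for c in list(range(278,305))+list(range(317,343)):
    xc=(c-230+.5)*5
    up.append((c,edge(c,round(((222+(xc-230)*(192-222)/330)+.5)/5-.5+120),-1)))
    lo.append((c,edge(c,round(((352+(xc-230)*(-27)/355)+.5)/5-.5+120),-1)))
up=np.array(up);lo=np.array(lo)
def rob(p):
    k=np.polyfit(p[:,0],p[:,1],1)
    for _ in range(5):
        r=abs(p[:,1]-np.polyval(k,p[:,0])); m=r<max(.5,1.5*np.median(r)); k=np.polyfit(p[m,0],p[m,1],1)
    return k,m.sum(),np.median(r)
print(rob(up),rob(lo))
ku=rob(up)[0];kl=rob(lo)[0]
def dist(k,x0,yaw,side):
    out=[]
    a=np.array([-np.sin(yaw),np.cos(yaw),0]);
    for c in (285,300,315,330,340):
        p,d=ray(T,c,np.polyval(k,c)); n=np.cross(a,d);n/=np.linalg.norm(n); out.append(abs((np.array([x0,0,.092])-p)@n))
    return np.array(out)
f=lambda q,ks:np.concatenate([dist(k,q[0],q[1],0)-.038 for k in ks])
for ks in ([ku,kl],[ku],):
    s=least_squares(f,[.597,.07],args=(ks,)); print("axis x0,yaw",s.x,"resid mm",(s.fun*1e3).round(2))
s=least_squares(f,[.597,.07],args=([ku,kl],));x0,yaw=s.x
a=np.array([-np.sin(yaw),np.cos(yaw),0])
def hit(r,u,v):
    p,d=ray(r,u,v); c=np.array([x0,0,.092]);P=p-c;P=P-a*(P@a);D=d-a*(d@a)
    A=D@D;B=P@D;C=P@P-.038**2;t=(-B-np.sqrt(max(0,B*B-A*C)))/A;return p+d*t
def lean(X):
    c=np.array([x0,0,.092]);n=X-c;n-=a*(n@a);return np.arctan2(-(n@np.array([np.cos(yaw),np.sin(yaw),0])),n[2])
for n,r,(u0,u1,v0,v1) in (("top",T,(293,309,172,186)),("side",S,(341,357,175,191))):
    gr=cv2.cvtColor(r["pixels"],cv2.COLOR_RGB2GRAY).astype(float)[v0:v1,u0:u1]
    w=np.clip(gr-165,0,None); vv,uu=np.mgrid[v0:v1,u0:u1]; u=(w*uu).sum()/w.sum();v=(w*vv).sum()/w.sum()
    X=hit(r,u,v);print(n,u,v,X.round(4),"lean",lean(X).round(3),"along",((X-[x0,0,.092])@a).round(4),gr.max())
    m=[d["pixels"] for d in cut_out("spot",n)[:1]]
E
python3 pipe.py
```

```text
(array([-9.97122874e-02,  1.90553682e+02]), np.int64(45), np.float64(0.15681321314684737)) (array([-8.95164172e-02,  2.13545320e+02]), np.int64(34), np.float64(0.5554724416572867))
axis x0,yaw [0.60149413 0.10267861] resid mm [-3.97 -3.6  -3.22 -2.84 -2.59 -3.34 -3.26 -3.18 -3.1  -3.05]
axis x0,yaw [0.59796699 0.11244044] resid mm [0. 0. 0. 0. 0.]
top 301.18697829716194 178.29159710628826 [0.5777 0.0245 0.1235] lean 0.591 along 0.0269 223.0
side 349.23315118397085 183.79495186052563 [0.58   0.0235 0.1249] lean 0.523 along 0.0256 253.0
```

```bash
python3 - <<'E'
from h import *
T=read_camera("top");S=read_camera("side")
f=lambda x,y:((x+.5)/5-.5+230,(y+.5)/5-.5+120)
P=[at_z(T,*f(*p),.15) for p in [(176,150),(203,408),(592,108),(618,365)]]
fs=lambda x,y:((x+.5)/4-.5+300,(y+.5)/4-.5+130)
Q=[at_z(S,*fs(*p),.15) for p in [(292,116),(96,132),(400,283),(167,300)]]
for p in (P,Q):
    m1=(p[0]+p[1])/2;m2=(p[2]+p[3])/2;d=m1-m2
    yaw=np.arctan2(-d[0],d[1]);print(np.round(p,4).tolist(),"yaw",yaw,"x at y=0",m1[0]-m1[1]*d[0]/d[1],np.linalg.norm(d[:2]))
E
```

```text
[[0.6453, 0.1171, 0.15], [0.5118, 0.0989, 0.15], [0.6697, -0.0948, 0.15], [0.5354, -0.1071, 0.15]] yaw 0.11445804647600559 x at y=0 0.5909744012585586 0.2103865914156255
[[0.6526, 0.1122, 0.15], [0.5215, 0.0979, 0.15], [0.6751, -0.1083, 0.15], [0.5446, -0.1167, 0.15]] yaw 0.10427958477786382 x at y=0 0.5980691461389723 0.21873090284718877
```

```bash
sed -i 's/^s=least.*x0,yaw=s.x$/import sys;x0,yaw=float(sys.argv[1]),.108/' pipe.py; for x in .596 .598 .600; do python3 pipe.py $x | tail -2; done; python3 - <<'E'
from h import *
T=read_camera("top");S=read_camera("side")
(p,d),(q,e)=ray(T,301.19,178.29),ray(S,349.23,183.79)
A=np.stack([d,-e],1);s=np.linalg.lstsq(A,q-p,rcond=None)[0];print(p+d*s[0],q+e*s[1])
E
```

```text
top 301.20952380952383 178.31036414565827 [0.5769 0.0243 0.1263] lean 0.445 along 0.0263 223.0
side 349.2486288848263 183.781666231392 [0.5794 0.0194 0.1272] lean 0.388 along 0.0211 253.0
top 301.20624303233 178.31939799331104 [0.5771 0.0244 0.1254] lean 0.497 along 0.0265 222.0
side 349.24340558892663 183.77774875946722 [0.5796 0.0207 0.1265] lean 0.436 along 0.0226 253.0
top 301.2107023411371 178.31772575250835 [0.5774 0.0244 0.1244] lean 0.55 along 0.0267 222.0
side 349.22843700993207 183.77574490329326 [0.5798 0.0223 0.1256] lean 0.484 along 0.0243 253.0
[0.57762268 0.02452932 0.12373751] [0.58011419 0.02452461 0.12436789]
```

>>> move_arm(
  gripper=[1,1,1,1,1],
  xyz=[
    [3,-2.3,0],
    [6.2,-4.7,0],
    [9.4,-7.1,0],
    [12.6,-9.5,0],
    [15.8,-11.9,0],
  ],
  twist=[0.06,0.12,0.18,0.24,0.28],
  squeeze=60,
)

```text
t: 2.97
eef_pos: [0.3572, -0.4533, 0.3041]
tool_rot: [0.0, 0.999, 0.052, 0.0]
contact_force: [0.8, -0.4, -0.1]
gripper_width: 1.001
```

```bash
python3 -c "
from h import *
go([.4225,-.3455,.25])"
```

```text
shift cm [  7.62 -10.05   5.41] jaw angle deg -84.01 t 2.9667
```

>>> move_arm(
  gripper=[1,1,1,1,1],
  xyz=[
    [2.3,-3,1],
    [4.6,-6,2],
    [6.6,-8.7,3.2],
    [7.6,-10.05,4.5],
    [7.6,-10.05,5],
  ],
  twist=[0,0,0,0,0],
)

```text
t: 3.38
eef_pos: [0.4237, -0.3418, 0.2526]
tool_rot: [-0.001, 0.998, 0.058, -0.0]
contact_force: [0.4, 0.6, -0.6]
gripper_width: 1.001
```

```bash
python3 - <<'E'
from h import *
for c in ["top","side"]:
    r=read_camera(c); 
    u,v=proj(r,[.4225,-.3455,.118]); u,v=int(u),int(v)
    crop(r,u-60,v-70,120,120,4,c+"1")
    print(c,[(np.round(d["centre"],4).tolist(),round(d["p"],2)) for d in spot_point("grip",c)][:2])
go([.4225,-.3455,.172])
E
```

```text
top [([0.4233, -0.348, 0.1156], 0.54)]
side [([0.423, -0.3427, 0.1216], 0.85), ([0.4239, -0.4303, 0.0823], 0.83)]
shift cm [ 0.22 -0.28  8.23] jaw angle deg -83.94 t 3.5833
```

View pics/top1.png

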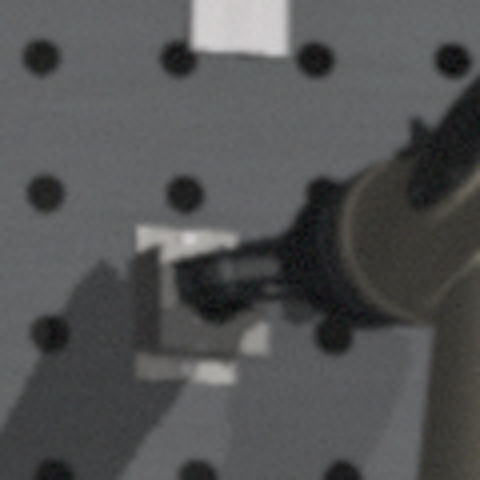

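View pics/side1.png

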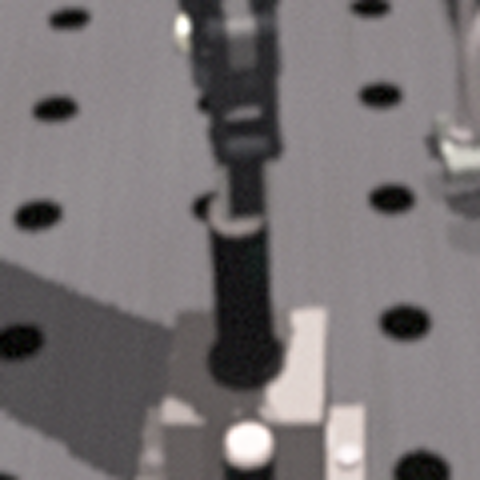

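The side crop shows the near finger directly over the probe's back end at about (240,200), with the small probe in front of it at (248,445). I'm descending.

>>> move_arm(
  gripper=[1,1,1,1,1],
  xyz=[
    [0.2,-0.25,0.5],
    [0.2,-0.25,3],
    [0.2,-0.25,5.5],
    [0.2,-0.25,7.5],
    [0.2,-0.25,8.2],
  ],
  twist=[0,0,0,0,0],
)

```text
t: 4.0
eef_pos: [0.4214, -0.3444, 0.1695]
tool_rot: [-0.001, 0.999, 0.053, -0.001]
contact_force: [0.0, 0.6, 0.7]
gripper_width: 0.994
```

>>> move_arm(
  gripper=[0.7,0.4,0.2,0.1,0.1],
  xyz=[
    [0,0,0],
    [0,0,0],
    [0,0,0],
    [0,0,0],
    [0,0,0],
  ],
  twist=[0,0,0,0,0],
  squeeze=60,
)

```text
t: 4.42
eef_pos: [0.4235, -0.3446, 0.1731]
tool_rot: [0.001, 0.999, 0.054, 0.001]
contact_force: [0.1, 3.1, 7.5]
gripper_width: 0.301
```

>>> move_arm(
  gripper=[0,0,0,0,0],
  xyz=[
    [0,0,0],
    [0,0,0],
    [0,0,0],
    [0,0,0],
    [0,0,0],
  ],
  twist=[0,0,0,0,0],
)

```text
t: 4.83
eef_pos: [0.4236, -0.3446, 0.1732]
tool_rot: [0.001, 0.999, 0.054, 0.001]
contact_force: [-1.7, 1.2, 6.2]
gripper_width: 0.286
```

```bash
python3 - <<'E'
from h import *
for c in ["side"]:
    r=read_camera(c); 
    u,v=proj(r,[.4225,-.3455,.118]); u,v=int(u),int(v)
    crop(r,u-60,v-70,120,120,5,c+"2")
go([.4225,-.3455,.172]);o=get_obs();print(o["eef_pos"],o["contact_force"],o["gripper_width"])
E
```

```text
shift cm [-0.12  0.08  0.13] jaw angle deg -83.83 t 4.8833
[ 0.42355705 -0.34457837  0.17326201] [-1.36968289 -0.1539295   5.42444527] 0.29090825654146085
```

View pics/side2.png

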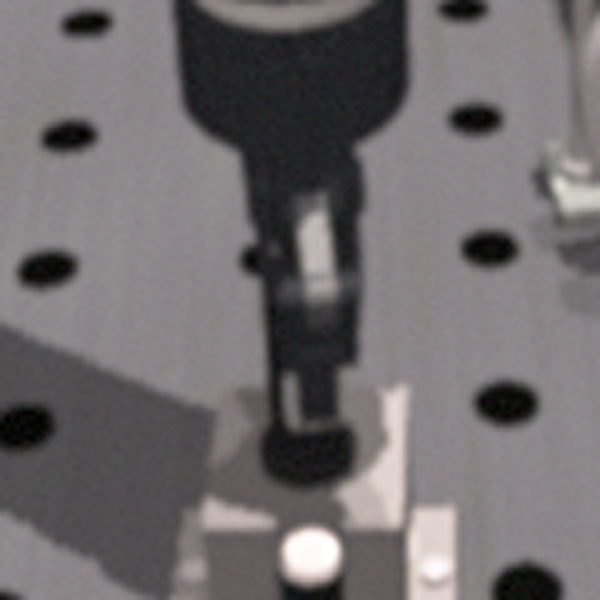

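The jaws are closed on the grip at width 0.29, about 25 mm. Lifting straight up.

>>> move_arm(
  gripper=[0,0,0,0,0],
  xyz=[
    [0,0,-1],
    [0,0,-3.5],
    [0,0,-6],
    [0,0,-8.5],
    [0,0,-10.5],
  ],
  twist=[0,0,0,0,0],
)

```text
t: 5.3
eef_pos: [0.423, -0.3442, 0.2794]
tool_rot: [0.0, 0.999, 0.054, 0.001]
contact_force: [0.9, 0.1, -2.5]
gripper_width: 0.286
```

>>> move_arm(
  gripper=[0,0,0,0],
  xyz=[
    [0,0,-1.5],
    [0,0,-3],
    [0,0,-3],
    [0,0,-3],
  ],
  twist=[0,0,0,0],
)

```text
t: 5.63
eef_pos: [0.423, -0.3442, 0.3077]
tool_rot: [0.001, 0.999, 0.054, 0.001]
contact_force: [-0.3, -0.2, -1.9]
gripper_width: 0.289
```

```bash
python3 - <<'E'
from h import *
o=get_obs();print(o["eef_pos"],o["contact_force"],o["gripper_width"])
g=o["eef_pos"]-[0,0,.055]
for c in ["side","top"]:
    r=read_camera(c); 
    u,v=proj(r,g);print(c,u,v,"tip",proj(r,g-[0,0,.112])); u,v=int(u),int(v)
    crop(r,u-60,v-60,120,120,5,c+"3")
    print(c,[(np.round(d["centre"],4).tolist(),round(d["p"],2)) for d in spot_point("grip",c)+spot_point("tip",c)][:4])
go([.4115,.351,.30])
E
```

```text
[ 0.42304432 -0.34420409  0.30765675] [-0.32862713 -0.22715804 -1.91360001] 0.2893867255506723
side 282.4181506451831 225.5760499844864 tip (np.float64(285.5028777968394), np.float64(279.6641132495916))
side [([0.4244, -0.4322, 0.08], 0.92), ([0.4211, -0.3438, 0.256], 0.84)]
top 467.22611321212594 234.44221533090197 tip (np.float64(449.5575239609469), np.float64(238.93148998125514))
top [([0.423, -0.3441, 0.25], 0.62), ([0.4226, -0.4327, 0.0785], 0.43), ([0.4231, -0.3424, -0.0019], 0.31)]
shift cm [  6.37 -69.21   0.66] jaw angle deg -83.82 t 5.9333
```

View pics/side3.png

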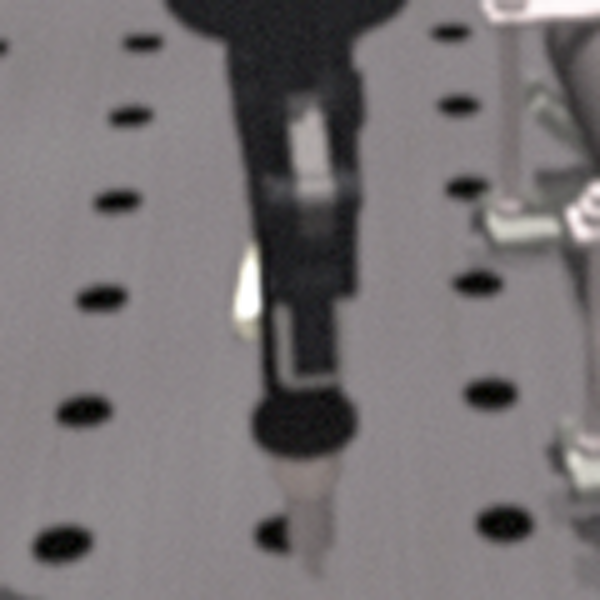

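The probe hangs upright in the fingers. The tip shows at about (285,280) in the side image, which matches the predicted position. Next is the carry to the reference block, going slightly outward over the marker.

>>> move_arm(
  gripper=[0,0,0,0,0],
  xyz=[
    [1,-2.5,-0.6],
    [2.2,-6,-1.2],
    [3.4,-9.5,-2],
    [4.6,-13,-2],
    [5.6,-16.5,-2],
  ],
  twist=[0,0,0,0,0],
)

```text
t: 6.35
eef_pos: [0.4614, -0.1724, 0.3271]
tool_rot: [0.0, 0.999, 0.054, 0.0]
contact_force: [0.6, 0.6, -2.9]
gripper_width: 0.286
```

>>> move_arm(
  gripper=[0,0,0,0,0],
  xyz=[
    [0.5,-3.7,0],
    [1,-7.4,0],
    [1.4,-11.1,0],
    [1.6,-14.8,0],
    [1.8,-18.5,0],
  ],
  twist=[0,0,0,0,0],
)

```text
t: 6.77
eef_pos: [0.4584, 0.0134, 0.3266]
tool_rot: [0.0, 0.999, 0.054, -0.0]
contact_force: [1.2, 0.1, -2.4]
gripper_width: 0.283
```

>>> move_arm(
  gripper=[0,0,0,0,0],
  xyz=[
    [0.2,-3.7,0],
    [0.2,-7.4,0],
    [0.1,-11.1,0],
    [0,-14.8,0],
    [-0.2,-18.5,0],
  ],
  twist=[0,0,0,0,0],
)

```text
t: 7.18
eef_pos: [0.4365, 0.197, 0.3266]
tool_rot: [0.0, 0.999, 0.054, -0.0]
contact_force: [0.9, -1.3, -2.5]
gripper_width: 0.287
```

```bash
python3 - <<'E'
from h import *
go([.4115,.351,.25]);o=get_obs();print(o["eef_pos"],o["contact_force"],o["gripper_width"])
E
```

```text
shift cm [ -0.83 -15.58   7.66] jaw angle deg -83.84 t 7.1833
[0.43647745 0.19700062 0.32662613] [ 0.93014467 -1.34026193 -2.48602214] 0.28711206661963573
```

>>> move_arm(
  gripper=[0,0,0,0,0],
  xyz=[
    [-0.2,-3.7,1],
    [-0.4,-7.4,3],
    [-0.6,-11.1,5.5],
    [-0.8,-14.5,8],
    [-0.8,-15.5,9.6],
  ],
  twist=[0,0,0,0,0],
)

```text
t: 7.6
eef_pos: [0.4099, 0.3535, 0.2291]
tool_rot: [-0.001, 0.998, 0.056, -0.001]
contact_force: [-0.4, -0.7, -1.5]
gripper_width: 0.288
```

>>> move_arm(
  gripper=[0,0,0],
  xyz=[
    [0,0,0],
    [0,0,0],
    [0,0,0],
  ],
  twist=[0,0,0],
)

```text
t: 7.85
eef_pos: [0.4129, 0.348, 0.2309]
tool_rot: [0.0, 0.999, 0.053, -0.0]
contact_force: [0.2, 0.1, -2.4]
gripper_width: 0.283
```

```bash
python3 - <<'E'
from h import *
go([.4115,.351,.2]);o=get_obs();print(o["eef_pos"],o["contact_force"],o["gripper_width"])
g=o["eef_pos"]-[0,0,.055]
for c in ["side","top"]:
    r=read_camera(c); t=g-[0,0,.112]
    u,v=proj(r,t);print("tip",u,v,"ref",proj(r,[.4115,.351,.016])); u,v=int(u),int(v)
    crop(r,u-40,v-60,80,100,6,c+"4")
    print(c,[(np.round(d["centre"],4).tolist(),round(d["p"],2)) for d in spot_point("ref_top",c)+spot_point("tip",c)][:4])
E
```

```text
shift cm [-0.11 -0.31  3.09] jaw angle deg -83.87 t 7.85
[0.41290645 0.34802018 0.23092715] [ 0.19318915  0.12647545 -2.43440271] 0.2829702258242789
tip 283.90247852434095 154.40069208908085 ref (np.float64(284.1518832340925), np.float64(167.5356516715636))
side [([0.4131, 0.3515, 0.0139], 0.47), ([0.3879, 0.0747, -0.0005], 0.22)]
tip 179.51537444130827 242.92235243059724 ref (np.float64(184.74829187526612), np.float64(244.7332229933918))
top [([0.4089, 0.3509, 0.0164], 0.61)]
```

View pics/side4.png

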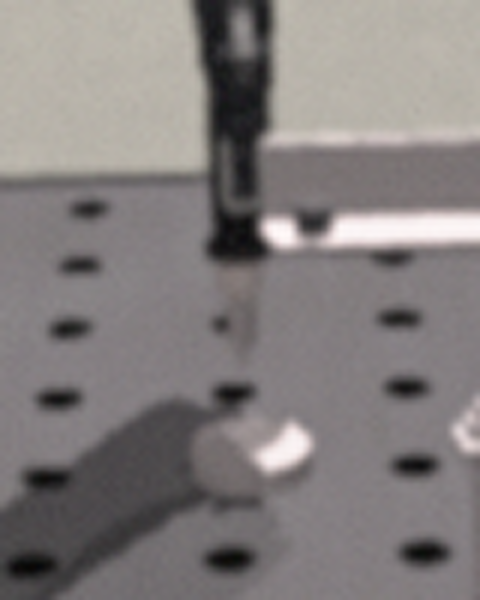

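View pics/top4.png

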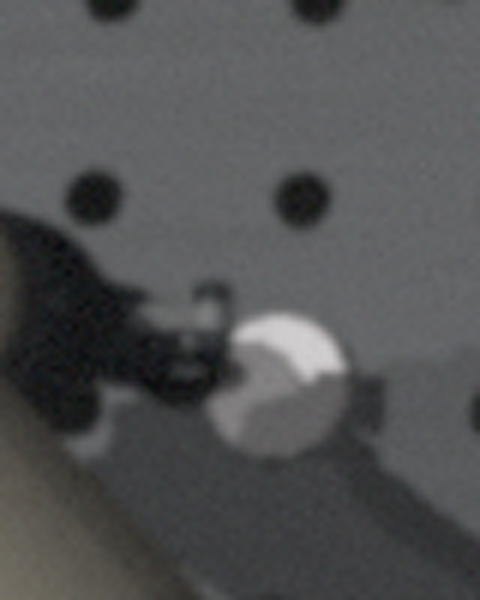

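The probe hangs upright over the disc in both views: tip at about (284,155), disc at (284,167) in the side image. I'm lowering it, with the last few centimetres in small steps.

>>> move_arm(
  gripper=[0,0,0,0,0],
  xyz=[
    [-0.1,-0.3,1],
    [-0.1,-0.3,2.2],
    [-0.1,-0.3,3.3],
    [-0.1,-0.3,4],
    [-0.1,-0.3,4.2],
  ],
  twist=[0,0,0,0,0],
)

```text
t: 8.57
eef_pos: [0.4103, 0.3507, 0.1866]
tool_rot: [0.001, 0.999, 0.054, -0.001]
contact_force: [0.4, 0.1, -3.1]
gripper_width: 0.286
```

>>> move_arm(
  gripper=[0,0,0,0],
  xyz=[
    [0,0,0.1],
    [0,0,0.2],
    [0,0,0.3],
    [0,0,0.4],
  ],
  twist=[0,0,0,0],
)

```text
t: 8.9
eef_pos: [0.4113, 0.3518, 0.1852]
tool_rot: [-0.0, 0.999, 0.054, 0.0]
contact_force: [0.5, -0.2, -2.7]
gripper_width: 0.292
```

>>> move_arm(
  gripper=[0,0,0,0],
  xyz=[
    [0,0,0.1],
    [0,0,0.2],
    [0,0,0.3],
    [0,0,0.3],
  ],
  twist=[0,0,0,0],
)

```text
t: 9.23
eef_pos: [0.4112, 0.3517, 0.182]
tool_rot: [-0.0, 0.999, 0.054, 0.0]
contact_force: [-0.5, 0.0, -0.1]
gripper_width: 0.292
```

>>> move_arm(
  gripper=[0,0,0,0],
  xyz=[
    [0,0,0.1],
    [0,0,0.2],
    [0,0,0.2],
    [0,0,0.2],
  ],
  twist=[0,0,0,0],
)

```text
t: 9.57
eef_pos: [0.4112, 0.3517, 0.18]
tool_rot: [-0.0, 0.999, 0.054, 0.0]
contact_force: [0.1, -0.2, 0.0]
gripper_width: 0.289
```

>>> move_arm(
  gripper=[0,0,0,0,0],
  xyz=[
    [0,0,0.1],
    [0,0,0.2],
    [0,0,0.2],
    [0,0,0.2],
    [0,0,0.2],
  ],
  twist=[0,0,0,0,0],
)

```text
t: 9.98
eef_pos: [0.4112, 0.3517, 0.178]
tool_rot: [-0.0, 0.999, 0.054, 0.0]
contact_force: [0.5, 0.1, 0.8]
gripper_width: 0.288
```

```bash
python3 - <<'E'
from h import *
F=[]
for i in range(3):
    r=read_camera("side");F.append(get_obs()["contact_force"][2])
print(F,get_obs()["eef_pos"])
u,v=proj(r,[.4115,.351,.016]); u,v=int(u),int(v)
crop(r,u-30,v-40,60,60,10,"side5")
E
```

```text
[np.float64(1.7052559644819016), np.float64(2.083639652235828), np.float64(2.289961769608696)] [0.41117576 0.3516632  0.17797224]
```

View pics/side5.png

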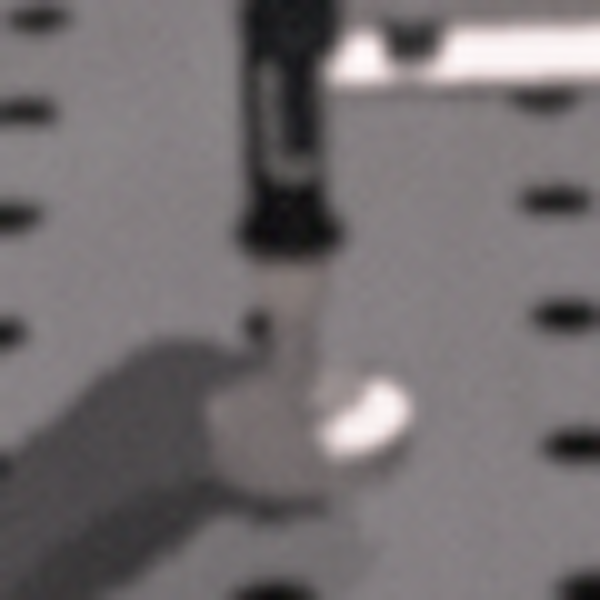

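The tip stands on the disc near its middle, at crop (295,385). The net force is about 4 N, so the tip is about half-way in. I'll hold for over a second.

>>> move_arm(
  gripper=[0,0,0,0,0],
  xyz=[
    [0,0,0],
    [0,0,0],
    [0,0,0],
    [0,0,0],
    [0,0,0],
  ],
  twist=[0,0,0,0,0],
)

```text
t: 10.55
eef_pos: [0.4112, 0.3516, 0.178]
tool_rot: [-0.0, 0.999, 0.054, 0.0]
contact_force: [1.0, -0.4, 2.0]
gripper_width: 0.291
```

>>> move_arm(
  gripper=[0,0,0,0,0],
  xyz=[
    [0,0,0],
    [0,0,0],
    [0,0,0],
    [0,0,0],
    [0,0,0],
  ],
  twist=[0,0,0,0,0],
)

```text
t: 10.97
eef_pos: [0.4111, 0.3516, 0.1779]
tool_rot: [-0.0, 0.999, 0.054, 0.0]
contact_force: [0.6, 0.9, 1.5]
gripper_width: 0.288
```

>>> move_arm(
  gripper=[0,0,0,0,0],
  xyz=[
    [0,0,0],
    [0,0,-0.5],
    [0,0,-2],
    [0,0,-5],
    [0,0,-8],
  ],
  twist=[0,0,0,0,0],
)

```text
t: 11.38
eef_pos: [0.4099, 0.3504, 0.2574]
tool_rot: [0.002, 0.999, 0.054, -0.002]
contact_force: [0.9, 0.1, -1.0]
gripper_width: 0.287
```

Reference check done. The tool can only yaw, so the lean of about 0.5 rad has to come from pivoting the probe between the pads about the jaw axis. To do that I'll push its barrel against the fixed stand's far (+x) edge, so I'm carrying it back over there.

```bash
python3 - <<'E'
from h import *
go([.46,-.0,.33]);go([.50,-.346,.33])
E
```

```text
shift cm [ 1.17 35.39 -7.17] jaw angle deg -83.81 t 11.3833
shift cm [ 1.41 70.22 -7.07] jaw angle deg -83.81 t 11.3833
```

>>> move_arm(
  gripper=[0,0,0,0,0],
  xyz=[
    [0,0.5,-3],
    [0.2,3,-6],
    [0.5,6.5,-7.2],
    [0.8,10,-7.2],
    [1,13.5,-7.2],
  ],
  twist=[0,0,0,0,0],
)

```text
t: 11.8
eef_pos: [0.4353, 0.2169, 0.3307]
tool_rot: [0.0, 0.999, 0.054, 0.0]
contact_force: [1.0, -0.8, -3.0]
gripper_width: 0.29
```

>>> move_arm(
  gripper=[0,0,0,0,0],
  xyz=[
    [0.2,3.7,0],
    [0.2,7.4,0],
    [0.2,11.1,0],
    [0.2,14.8,0],
    [0.2,18.5,0],
  ],
  twist=[0,0,0,0,0],
)

```text
t: 12.22
eef_pos: [0.4563, 0.0328, 0.3296]
tool_rot: [0.0, 0.999, 0.054, -0.001]
contact_force: [0.5, 0.2, -2.4]
gripper_width: 0.29
```

>>> move_arm(
  gripper=[0,0,0,0,0],
  xyz=[
    [0,3.7,0],
    [0,7.4,0],
    [-0.2,11.1,0],
    [-0.4,14.8,0],
    [-0.4,18.5,0],
  ],
  twist=[0,0,0,0,0],
)

```text
t: 12.63
eef_pos: [0.472, -0.1513, 0.3295]
tool_rot: [-0.0, 0.999, 0.054, -0.001]
contact_force: [1.5, 0.6, -2.1]
gripper_width: 0.287
```

```bash
python3 - <<'E'
from h import *
print(get_obs()["eef_pos"]);go([.50,-.346,.33])
E
```

```text
[ 0.47196517 -0.15127207  0.32948652]
shift cm [ 0.69 19.66 -0.07] jaw angle deg -83.83 t 12.6333
```

>>> move_arm(
  gripper=[0,0,0,0,0],
  xyz=[
    [0.2,3.7,0],
    [0.4,7.4,0],
    [0.6,11.1,0],
    [0.8,14.8,0],
    [0.8,18.5,0],
  ],
  twist=[0,0,0,0,0],
)

```text
t: 13.05
eef_pos: [0.5007, -0.3339, 0.3292]
tool_rot: [-0.001, 0.999, 0.054, -0.001]
contact_force: [0.3, 0.7, -1.8]
gripper_width: 0.29
```

>>> move_arm(
  gripper=[0,0,0,0,0],
  xyz=[
    [0.0,1,3],
    [0,1,6.5],
    [0,1,10],
    [0,1,12.5],
    [0,1,13.2],
  ],
  twist=[0,0,0,0,0],
)

```text
t: 13.47
eef_pos: [0.4992, -0.3408, 0.1927]
tool_rot: [-0.003, 0.999, 0.054, -0.004]
contact_force: [-0.5, 0.7, -2.5]
gripper_width: 0.29
```

>>> move_arm(
  gripper=[0,0],
  xyz=[
    [0,0,0],
    [0,0,0],
  ],
  twist=[0,0],
  squeeze=30,
)

```text
t: 13.63
eef_pos: [0.5026, -0.3427, 0.1987]
tool_rot: [-0.0, 0.999, 0.054, 0.0]
contact_force: [-0.3, -0.1, -1.8]
gripper_width: 0.291
```

```bash
python3 - <<'E'
from h import *
print(get_obs()["eef_pos"],get_obs()["contact_force"]);go([.423+.035-.0257,-.346,.197])
r=read_camera("side");u,v=map(int,proj(r,[.46,-.346,.08])); crop(r,u-50,v-60,100,100,6,"side6")
E
```

```text
[ 0.50257247 -0.34270772  0.19865205] [-0.31125592 -0.0522092  -1.81862826]
shift cm [-7.02 -0.43  0.16] jaw angle deg -83.82 t 13.6333
```

View pics/side6.png

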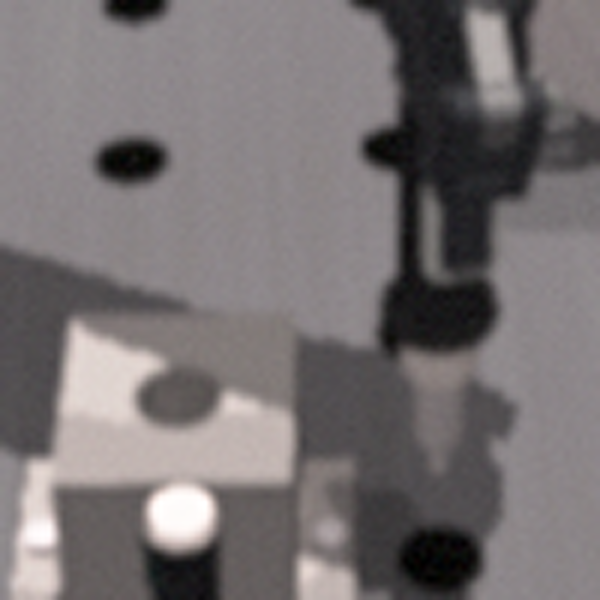

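The probe stands beside the stand's +x side, at crop (440,400), with the way clear. Pushing in −x.

>>> move_arm(
  gripper=[0,0,0,0,0],
  xyz=[
    [-1,0,0],
    [-2.2,0,0],
    [-3,0,0],
    [-3.6,0,0],
    [-4.2,0,0],
  ],
  twist=[0,0,0,0,0],
  squeeze=30,
)

```text
t: 14.1
eef_pos: [0.4618, -0.3474, 0.1993]
tool_rot: [0.001, 0.999, 0.054, 0.003]
contact_force: [6.2, 0.0, -2.5]
gripper_width: 0.29
```

>>> move_arm(
  gripper=[0,0,0,0,0],
  xyz=[
    [-0.5,0,0],
    [-1,0,0],
    [-1.5,0,0],
    [-2,0,0],
    [-2,0,0],
  ],
  twist=[0,0,0,0,0],
)

```text
t: 14.52
eef_pos: [0.4424, -0.3497, 0.1995]
tool_rot: [0.001, 0.999, 0.054, 0.003]
contact_force: [6.0, -0.4, -1.5]
gripper_width: 0.292
```

```bash
python3 - <<'E'
from h import *
print(get_obs()["eef_pos"],get_obs()["contact_force"]);go([.423+.035-.0257,-.346,.197])
r=read_camera("side");u,v=map(int,proj(r,[.46,-.346,.08])); crop(r,u-50,v-60,100,100,6,"side7")
E
```

```text
[ 0.44235988 -0.34970495  0.19945867] [ 6.03025346 -0.38007808 -1.47167135]
shift cm [-0.96 -0.48  0.24] jaw angle deg -83.83 t 14.5167
```

View pics/side7.png

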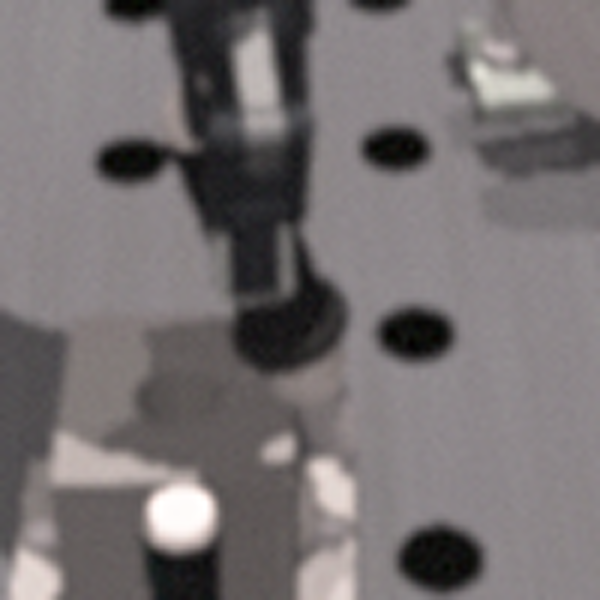

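The pivot works: the probe now leans with its tip toward +x, at a side push of about 6 N. I'll push a little further.

>>> move_arm(
  gripper=[0,0,0,0],
  xyz=[
    [-0.5,0,0],
    [-1,0,0],
    [-1.1,0,0],
    [-1.1,0,0],
  ],
  twist=[0,0,0,0],
)

```text
t: 14.9
eef_pos: [0.4321, -0.3508, 0.1996]
tool_rot: [0.001, 0.999, 0.054, 0.003]
contact_force: [5.8, -0.5, -1.6]
gripper_width: 0.29
```

>>> move_arm(
  gripper=[0,0,0,0,0],
  xyz=[
    [0,0,0],
    [0.8,0,0],
    [1.5,0,-2],
    [2,0,-6],
    [2,0,-10],
  ],
  twist=[0,0,0,0,0],
  squeeze=100,
)

```text
t: 15.32
eef_pos: [0.4493, -0.3473, 0.2977]
tool_rot: [-0.001, 0.999, 0.054, -0.002]
contact_force: [1.9, -0.7, -1.5]
gripper_width: 0.282
```

```bash
python3 - <<'E'
from h import *
o=get_obs();print(o["eef_pos"],o["contact_force"])
r=read_camera("side");
p=o["eef_pos"];R=Rt(o);g=p+R[:,2]*.055
for th in (.4,.45,.5,.55):
    t=g+.112*(np.sin(th)*R[:,0]+np.cos(th)*R[:,2]); print(th,t.round(4),proj(r,t))
u,v=map(int,proj(r,g)); print(u,v);crop(r,u-40,v-30,100,100,6,"side8")
r=read_camera("top");u,v=map(int,proj(r,g));crop(r,u-50,v-50,100,100,6,"top8")
E
```

```text
[ 0.44934282 -0.34725836  0.2977301 ] [ 1.92670175 -0.69519777 -1.4815249 ]
0.4 [ 0.4921 -0.3421  0.1394] (np.float64(325.2910704136539), np.float64(277.52402813592954))
0.45 [ 0.4972 -0.3416  0.1417] (np.float64(328.1777842108751), np.float64(276.1558253940551))
0.5 [ 0.5022 -0.341   0.1443] (np.float64(331.0001876080402), np.float64(274.6815344667915))
0.55 [ 0.507  -0.3405  0.1471] (np.float64(333.75264756881523), np.float64(273.1038102668991))
298 231
```

View pics/side8.png

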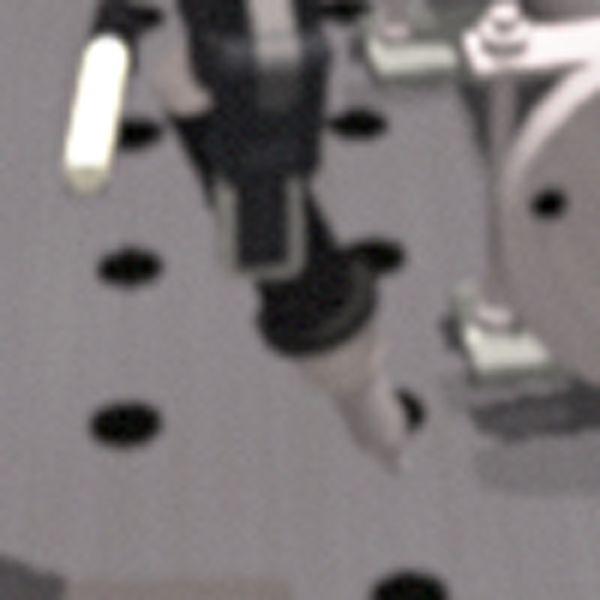

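View pics/top8.png

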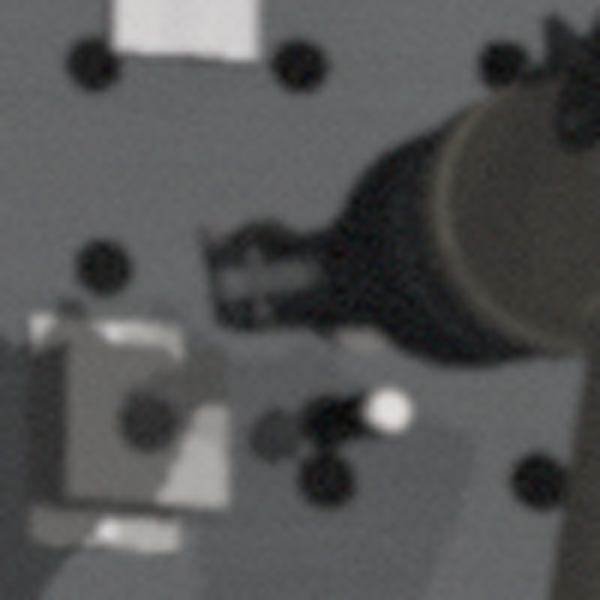

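```bash
cat > tilt.py <<'E'
from h import *
from scipy.optimize import least_squares
def model(o,th,d,phi=0,off=.055):
    """axis direction & tip; d: slide along axis (m)"""
    R=Rt(o);g=o["eef_pos"]+R[:,2]*off
    a=np.cos(phi)*(np.sin(th)*R[:,0]+np.cos(th)*R[:,2])+np.sin(phi)*R[:,1]
    return g+a*d,a
def outline(r,o,th,d):
    g,a=model(o,th,d); C=-np.array(r["R"]).T@r["t"]
    P=[]
    for s0,s1,rad in ((-.044,-.038,.010),(-.038,.042,.013),(.042,.048,.018),(.048,.080,.012),(.098-.018,.098,.008),(.098,.112,.003)):
        for s in (s0,s1):
            X=g+a*s; n=np.cross(a,X-C);n/=np.linalg.norm(n); P.append((proj(r,X-n*rad),proj(r,X+n*rad)))
    return np.array(P)
def draw(r,o,ths,d,name,w=50,s=6,dd=(0,0)):
    g,a=model(o,.4,0);u,v=map(int,proj(r,g+a*.05));x0,y0=u-w+dd[0],v-w+dd[1]
    im=cv2.resize(r["pixels"][y0:y0+2*w,x0:x0+2*w,::-1],None,fx=s,fy=s,interpolation=cv2.INTER_CUBIC)
    for k,th in enumerate(ths):
        P=outline(r,o,th,d)
        for j in range(2):
            q=((P[:,j]-[x0,y0]+.5)*s-.5).round().astype(int); cv2.polylines(im,[q],False,[(0,0,255),(0,255,0),(255,200,0)][k],1)
    cv2.imwrite("pics/"+name+".png",im); print(x0,y0)
E
python3 - <<'E'
from tilt import *
r=read_camera("side");o=get_obs();print(o["eef_pos"]);draw(r,o,[.4,.5],0,"side9")
print(spot_point("grip","side"),spot_point("tip","side"))
E
```

```text
[ 0.45075865 -0.34935463  0.30139109]
262 201
[{'centre': [0.4571, -0.3502, 0.2519], 'p': 0.8}, {'centre': [0.4237, -0.4313, 0.0842], 'p': 0.79}, {'centre': [0.6002, 0.002, -0.0019], 'p': 0.59}] []
```

View pics/side9.png

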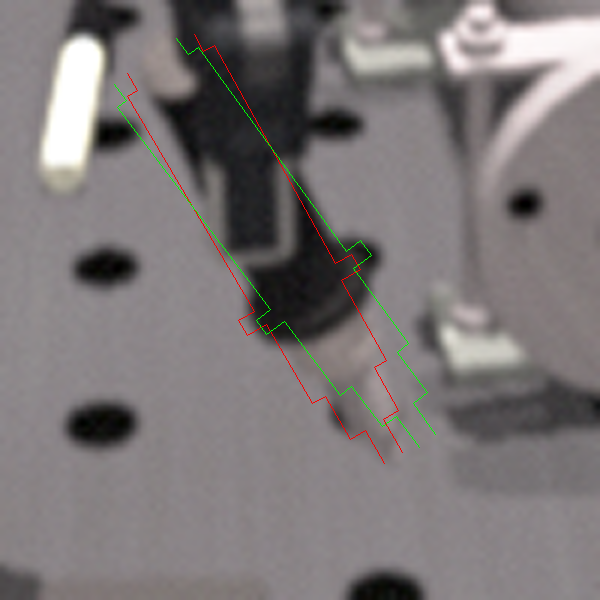

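```bash
python3 - <<'E'
from tilt import *
fr=[]
for i in range(4): fr.append(read_camera("side")["pixels"].astype(float))
r=read_camera("side");o=get_obs();print(o["eef_pos"])
im=np.mean(fr,0).astype(np.uint8); r["pixels"]=im; np.save("side10.npy",im)
cv2.imwrite("pics/side10.png",cv2.resize(im[200:285,280:345,::-1],None,fx=9,fy=7*9/7,interpolation=cv2.INTER_CUBIC)[:760])
E
```

```text
[ 0.44895835 -0.3480502   0.29648548]
```

View pics/side10.png

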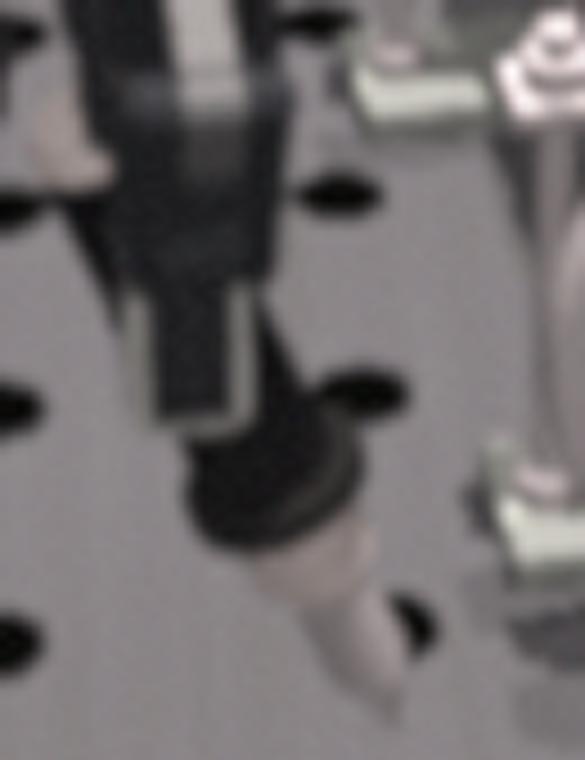

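```bash
python3 - <<'E'
from tilt import *
for i in range(6):
    r=read_camera("side");o=get_obs();print(o["t"],o["eef_pos"],o["joint_vel"].round(3))
for th in (.25,.3,.35,.4,.45):
    g,a=model(o,th,0);p0=np.array(proj(r,g));p1=np.array(proj(r,g+.112*a));print(th,p0,p1,(p1-p0)[0]/(p1-p0)[1])
E
```

```text
15.8667 [ 0.4491148  -0.34813764  0.2967153 ] [-0.    -0.006  0.001 -0.008  0.002  0.    -0.   ]
15.9167 [ 0.44928605 -0.34819293  0.29700396] [-0.001 -0.004 -0.    -0.006 -0.001  0.001  0.001]
15.9667 [ 0.44941102 -0.34825303  0.29725306] [-0.001 -0.005  0.001 -0.006 -0.001  0.     0.001]
16.0167 [ 0.44946432 -0.34829333  0.2974409 ] [ 0.001 -0.006 -0.002 -0.004 -0.001  0.001 -0.001]
16.0667 [ 0.44956002 -0.34831442  0.29759712] [-0.002 -0.003 -0.002  0.     0.001  0.    -0.   ]
16.1167 [ 0.44957799 -0.34833636  0.29774357] [ 0.    -0.002 -0.    -0.002 -0.    -0.     0.001]
0.25 [299.20925599 231.46013044] [316.80554547 281.48319532] 0.3517635219472778
0.3 [299.20925599 231.46013044] [319.85340975 280.43915774] 0.42148966402170146
0.35 [299.20925599 231.46013044] [322.85379893 279.28172876] 0.49443230200634525
0.4 [299.20925599 231.46013044] [325.8008701  278.01310748] 0.5712118924436732
0.45 [299.20925599 231.46013044] [328.68884523 276.63565026] 0.6525567244590899
```

The probe currently leans about 0.36 rad, from axis slope 0.51 and tip at (323.5,279.4). The target is about 0.5, so I'll go back down and push 13 mm further.

>>> move_arm(
  gripper=[0,0,0,0,0],
  xyz=[
    [0,0,3],
    [0,0,6.5],
    [0,0,9],
    [0,0,10],
    [0,0,10],
  ],
  twist=[0,0,0,0,0],
)

```text
t: 16.53
eef_pos: [0.4484, -0.3475, 0.1955]
tool_rot: [-0.001, 0.999, 0.054, -0.002]
contact_force: [0.2, -0.1, -2.7]
gripper_width: 0.28
```

>>> move_arm(
  gripper=[0,0,0,0,0],
  xyz=[
    [-0.7,0,0],
    [-1.4,0,0],
    [-2,0,0],
    [-2.5,0,0],
    [-3,0,0],
  ],
  twist=[0,0,0,0,0],
  squeeze=30,
)

```text
t: 16.95
eef_pos: [0.4235, -0.3525, 0.2011]
tool_rot: [0.003, 0.999, 0.054, 0.005]
contact_force: [5.0, 0.4, -3.0]
gripper_width: 0.284
```

>>> move_arm(
  gripper=[0,0,0],
  xyz=[
    [-0.3,0,0],
    [-0.4,0,0],
    [-0.4,0,0],
  ],
  twist=[0,0,0],
)

```text
t: 17.2
eef_pos: [0.421, -0.3529, 0.2018]
tool_rot: [0.003, 0.998, 0.054, 0.007]
contact_force: [10.1, 1.8, -0.8]
gripper_width: 0.279
```

>>> move_arm(
  gripper=[0,0,0,0,0],
  xyz=[
    [0.8,0,0],
    [1.6,0,-0.5],
    [2.2,0,-3],
    [2.2,0,-6.5],
    [2.2,0,-10],
  ],
  twist=[0,0,0,0,0],
  squeeze=30,
)

```text
t: 17.62
eef_pos: [0.437, -0.3491, 0.299]
tool_rot: [-0.001, 0.999, 0.054, -0.001]
contact_force: [0.4, -1.7, -3.4]
gripper_width: 0.281
```

>>> move_arm(
  gripper=[0,0,0,0,0],
  xyz=[
    [0,0,0],
    [0,0,0],
    [0,0,0],
    [0,0,0],
    [0,0,0],
  ],
  twist=[0,0,0,0,0],
  squeeze=100,
)

```text
t: 18.03
eef_pos: [0.4368, -0.3492, 0.2964]
tool_rot: [-0.001, 0.999, 0.054, -0.001]
contact_force: [-0.2, 0.1, -2.7]
gripper_width: 0.282
```

```bash
python3 - <<'E'
from tilt import *
o=get_obs();print(o["eef_pos"])
fr=[]
for i in range(3): fr.append(read_camera("side")["pixels"].astype(float))
r=read_camera("side");o=get_obs();print(o["eef_pos"],o["joint_vel"].round(3))
im=np.mean(fr,0).astype(np.uint8); r["pixels"]=im
g,a=model(o,.5,0); u,v=map(int,proj(r,g));u0,v0=u-20,v-30;print(u0,v0)
cv2.imwrite("pics/side11.png",cv2.resize(im[v0:v0+75,u0:u0+65,::-1],None,fx=8,fy=8,interpolation=cv2.INTER_CUBIC))
for th in (.35,.4,.45,.5,.55):
    g,a=model(o,th,0);p0=np.array(proj(r,g));p1=np.array(proj(r,g+.112*a));print(th,((p0-[u0,v0]+.5)*8).round(0),((p1-[u0,v0]+.5)*8).round(0),(p1-p0)[0]/(p1-p0)[1])
E
```

```text
[ 0.43681236 -0.34920895  0.29637332]
[ 0.43744581 -0.34949319  0.29716824] [ 0.    -0.004 -0.001 -0.005  0.001  0.001  0.001]
271 202
0.35 [169. 248.] [363. 630.] 0.5058106470331084
0.4 [169. 248.] [386. 620.] 0.5829723323355732
0.45 [169. 248.] [409. 609.] 0.6647187419804081
0.5 [169. 248.] [432. 597.] 0.7519199852621892
0.55 [169. 248.] [454. 585.] 0.845625192612437
```

View pics/side11.png

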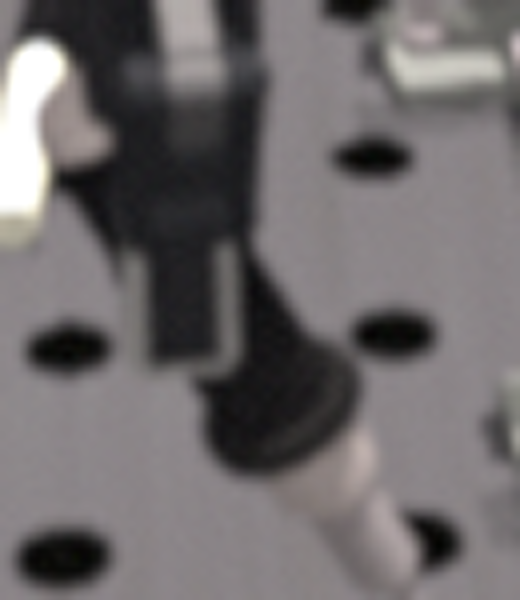

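```bash
cat > ov.py <<'E'
from tilt import *
def avg(c,n=3):
    r=read_camera(c);f=[r["pixels"].astype(float)]+[read_camera(c)["pixels"].astype(float) for _ in range(n-1)]
    r["pixels"]=np.mean(f,0).astype(np.uint8);return r
def ovl(r,x0,y0w,yaw,lean,win,s,name,dz=0):
    u0,v0,w,h=win; im=cv2.resize(r["pixels"][v0:v0+h,u0:u0+w,::-1],None,fx=s,fy=s,interpolation=cv2.INTER_CUBIC)
    im2=im.copy()
    a=np.array([-np.sin(yaw),np.cos(yaw),0]);b=np.array([np.cos(yaw),np.sin(yaw),0]);z=np.array([0,0,1.]);c=np.array([x0,y0w,.092+dz])
    C=-np.array(r["R"]).T@r["t"]
    def pl(X,col,closed=False):
        q=((np.array([proj(r,x) for x in X])-[u0,v0]+.5)*s-.5).round().astype(int);cv2.polylines(im2,[q],closed,col,1)
    V=C-c;V=V-a*(V@a);D=np.linalg.norm(V);V/=D;W=np.cross(a,V);al=np.arccos(.038/D)
    for sg in (1,-1):
        n=np.cos(al)*V+sg*np.sin(al)*W; pl([c+.038*n+a*t for t in (-.08,.085)],(0,0,255))
    vis=[t for t in np.linspace(-1.57,1.57,90)]
    f=lambda t:-np.sin(t)*b+np.cos(t)*z
    P=[c+.0385*f(t) for t in vis if f(t)@(C-c-.038*f(t))>0]; pl(P,(0,255,255))
    ring=[]
    for p in np.linspace(0,6.28,40):
        t=lean+.0125*np.sin(p)/.038; ring.append(c+.038*f(t)+a*(.026+.0125*np.cos(p)))
    pl(ring,(0,255,0),True)
    cv2.imwrite("pics/"+name+".png",np.hstack([im,im2]))
E
python3 - <<'E'
from ov import *
T=avg("top");S=avg("side")
import pickle;pickle.dump((T,S),open("ts.pkl","wb"))
ovl(T,.598,-.001,.108,.5,(270,145,70,55),5.7,"ovT1");ovl(S,.598,-.001,.108,.5,(325,155,55,60),7,"ovS1")
print(get_obs()["eef_pos"],get_obs()["t"])
E
```

```text
[ 0.43765942 -0.34966379  0.29789108] 18.5333
```

View pics/ovT1.png

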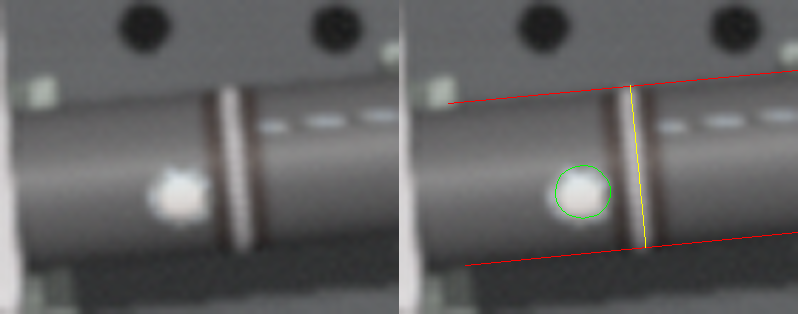

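View pics/ovS1.png

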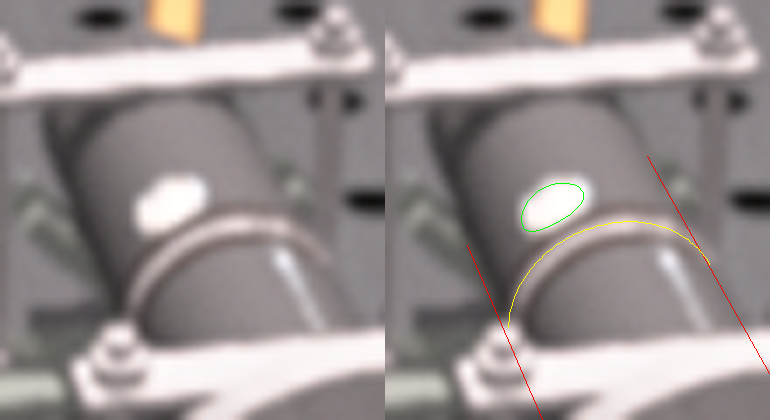

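Both overlays fit with the pipe axis at x≈0.598, yaw 0.108 and a spot lean of about 0.51. In the top view the ring sits at about (578,195) in the crop, in the side view at (555,207). The probe leans about 0.46, within tolerance. Moving to a stand-off near the spot.

```bash
python3 - <<'E'
from h import *
go([.5198,.0184,.345]);
E
```

```text
shift cm [ 12.12 -35.71  -4.71] jaw angle deg -83.83 t 18.5333
```

>>> move_arm(
  gripper=[0,0,0,0,0],
  xyz=[
    [0,-1,-2],
    [0.8,-4,-4],
    [2,-7.5,-4.7],
    [3.2,-11,-4.7],
    [4.4,-14.5,-4.7],
  ],
  twist=[0,0,0,0,0],
)

```text
t: 18.95
eef_pos: [0.4662, -0.1994, 0.3459]
tool_rot: [0.0, 0.999, 0.053, 0.001]
contact_force: [0.7, -0.1, -2.2]
gripper_width: 0.284
```

>>> move_arm(
  gripper=[0,0,0,0,0],
  xyz=[
    [1.2,-3.5,0],
    [2.4,-7,0],
    [3.6,-10.5,0],
    [4.8,-14,0],
    [6,-17.5,0],
  ],
  twist=[0,0,0,0,0],
)

```text
t: 19.37
eef_pos: [0.5067, -0.0186, 0.3452]
tool_rot: [0.0, 0.999, 0.054, 0.0]
contact_force: [1.5, -0.3, -2.3]
gripper_width: 0.276
```

>>> move_arm(
  gripper=[0,0,0,0,0],
  xyz=[
    [1,-2.4,0],
    [1.7,-3.7,0],
    [1.7,-3.7,0.8],
    [1.7,-3.7,1.5],
    [1.7,-3.7,1.5],
  ],
  twist=[0,0,0,0,0],
)

```text
t: 19.78
eef_pos: [0.5184, 0.017, 0.3279]
tool_rot: [0.0, 0.999, 0.053, -0.002]
contact_force: [-1.6, -0.8, -2.6]
gripper_width: 0.281
```

```bash
cat > look.py <<'E'
from ov import *
import sys
n=sys.argv[1]
print(get_obs()["eef_pos"])
spot=np.array([.578,.0247,.1248])
for c in ("side","top"):
    r=avg(c,3);o=get_obs();R=Rt(o)
    u,v=map(int,proj(r,spot)); 
    w=(70,75) ; u0,v0=(u-40,v-55) if c=="side" else (u-35,v-37)
    im=cv2.resize(r["pixels"][v0:v0+w[1],u0:u0+w[0],::-1],None,fx=8,fy=8,interpolation=cv2.INTER_CUBIC);cv2.imwrite(f"pics/{c}{n}.png",im)
    k=lambda p:((np.array(p)-[u0,v0]+.5)*8).round(0)
    print(c,"spot",k(proj(r,spot)))
    for th in (.42,.46,.5): 
        g,a=model(o,th,0);print(th,"grip",k(proj(r,g)),"tip",k(proj(r,g+.112*a)),(g+.112*a).round(4))
print(o["t"],o["eef_pos"],o["contact_force"])
go(spot-.112*(.444*R[:,0]+.896*R[:,2])-.055*R[:,2])
E
python3 look.py 20
```

```text
[0.51844066 0.01698019 0.32794656]
side spot [327. 449.]
0.42 grip [141.  11.] tip [289. 318.] [0.5646 0.0216 0.1724]
0.46 grip [141.  11.] tip [302. 311.] [0.5686 0.022  0.1743]
0.5 grip [141.  11.] tip [315. 304.] [0.5726 0.0225 0.1764]
top spot [285. 300.]
0.42 grip [280. 373.] tip [284. 302.] [0.5651 0.0224 0.173 ]
0.46 grip [280. 373.] tip [282. 288.] [0.5692 0.0228 0.1749]
0.5 grip [280. 373.] tip [281. 274.] [0.5731 0.0232 0.177 ]
20.0833 [0.51962778 0.01756749 0.33022119] [-0.68184093  0.04384368 -2.45312718]
shift cm [ 0.9  -0.09  5.01] jaw angle deg -83.9 t 20.0833
```

View pics/side20.png

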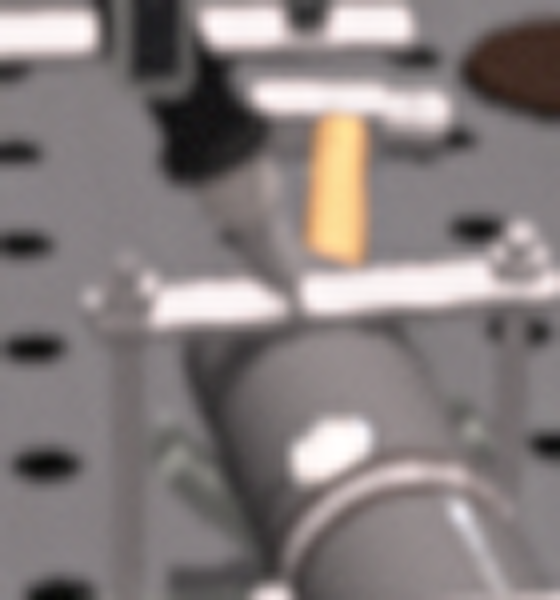

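View pics/top20.png

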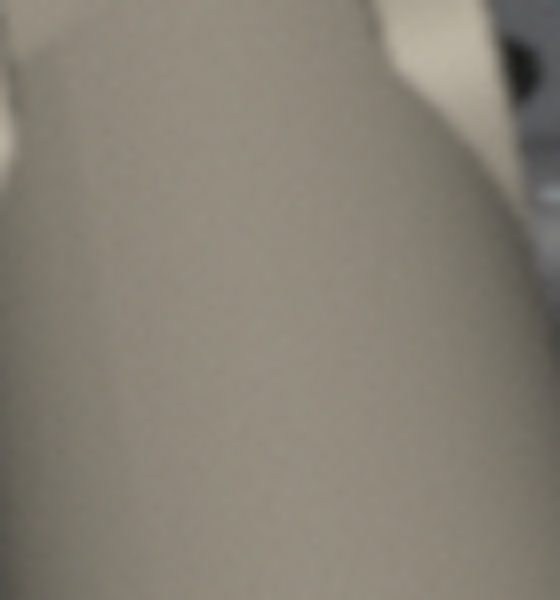

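In the side view the tip is at about (300,315), within 0.5 px of the model for a 0.46 rad lean. The spot centre is at (332,450), and the top view is blocked by the arm. Next I'll come within 2 cm of the spot along the probe axis.

>>> move_arm(
  gripper=[0,0,0,0,0],
  xyz=[
    [0,0,1],
    [0.1,-0.1,2],
    [0.1,-0.1,3.2],
    [0.1,-0.1,3.2],
    [0.1,-0.1,3.2],
  ],
  twist=[0,0,0,0,0],
)

```text
t: 20.5
eef_pos: [0.5198, 0.0193, 0.2967]
tool_rot: [0.0, 0.999, 0.054, -0.001]
contact_force: [-0.0, 0.4, -2.3]
gripper_width: 0.282
```

>>> move_arm(
  gripper=[0,0,0,0,0],
  xyz=[
    [0.1,0,0.2],
    [0.25,0,0.5],
    [0.4,0,0.8],
    [0.45,0,0.9],
    [0.45,0,0.9],
  ],
  twist=[0,0,0,0,0],
)

```text
t: 20.92
eef_pos: [0.525, 0.0199, 0.2887]
tool_rot: [-0.0, 0.999, 0.054, -0.0]
contact_force: [-0.2, -1.0, -2.7]
gripper_width: 0.287
```

```bash
python3 look.py 21
```

```text
[0.52502336 0.01988765 0.28867143]
side spot [327. 449.]
0.42 grip [160. 137.] tip [303. 430.] [0.5704 0.0248 0.1318]
0.46 grip [160. 137.] tip [316. 423.] [0.5745 0.0253 0.1337]
0.5 grip [160. 137.] tip [329. 416.] [0.5784 0.0257 0.1357]
top spot [285. 300.]
0.42 grip [280. 387.] tip [283. 318.] [0.5704 0.0248 0.1318]
0.46 grip [280. 387.] tip [282. 304.] [0.5744 0.0252 0.1337]
0.5 grip [280. 387.] tip [280. 291.] [0.5783 0.0256 0.1358]
21.2167 [0.52493063 0.01987711 0.2890327 ] [ 0.0453848  -0.33758223 -3.26778081]
shift cm [0.35 0.09 0.89] jaw angle deg -83.83 t 21.2167
```

View pics/side21.png

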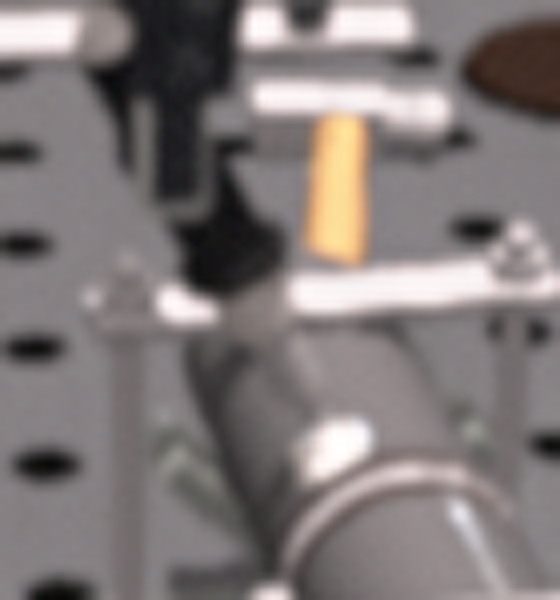

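>>> move_arm(
  gripper=[0,0,0,0,0],
  xyz=[
    [0.15,0.05,0.2],
    [0.25,0.05,0.4],
    [0.35,0.05,0.6],
    [0.45,0.05,0.8],
    [0.45,0.05,0.8],
  ],
  twist=[0,0,0,0,0],
)

```text
t: 21.63
eef_pos: [0.5296, 0.0198, 0.2806]
tool_rot: [0.0, 0.999, 0.054, -0.0]
contact_force: [-0.9, -0.6, 0.1]
gripper_width: 0.281
```

>>> move_arm(
  gripper=[0,0,0,0,0],
  xyz=[
    [0.05,0,0.1],
    [0.1,0,0.2],
    [0.15,0,0.3],
    [0.15,0,0.3],
    [0.15,0,0.3],
  ],
  twist=[0,0,0,0,0],
)

```text
t: 22.05
eef_pos: [0.5309, 0.02, 0.278]
tool_rot: [0.0, 0.999, 0.054, -0.0]
contact_force: [-2.9, -1.0, 1.5]
gripper_width: 0.283
```

```bash
python3 look.py 22
```

```text
[0.53093053 0.02000885 0.27798216]
side spot [327. 449.]
0.42 grip [180. 170.] tip [321. 460.] [0.5763 0.0249 0.1208]
0.46 grip [180. 170.] tip [334. 454.] [0.5804 0.0253 0.1227]
0.5 grip [180. 170.] tip [347. 447.] [0.5843 0.0258 0.1247]
top spot [285. 300.]
0.42 grip [282. 375.] tip [285. 308.] [0.5763 0.0249 0.1207]
0.46 grip [282. 375.] tip [283. 295.] [0.5804 0.0253 0.1226]
0.5 grip [282. 375.] tip [282. 281.] [0.5843 0.0257 0.1247]
22.35 [0.53093136 0.01998777 0.27796535] [-1.48568743 -0.27174497  2.17037301]
shift cm [-0.24  0.04 -0.22] jaw angle deg -83.83 t 22.35
```

View pics/side22.png

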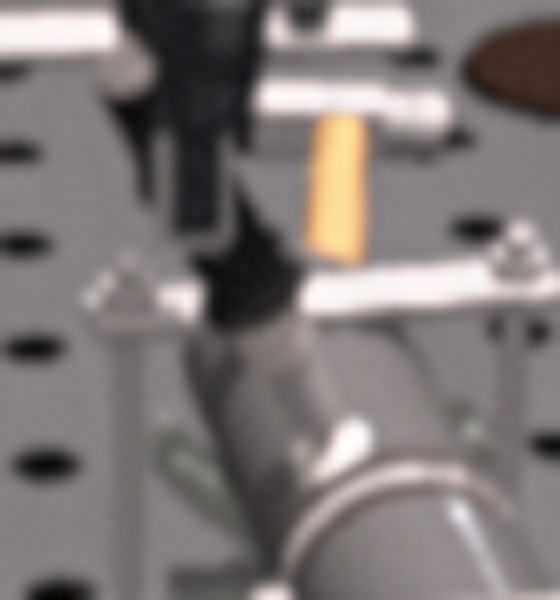

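```bash
python3 - <<'E'
from ov import *
import pickle
S0=pickle.load(open("ts.pkl","rb"))[1]
S=avg("side",6);o=get_obs();F=[]
for i in range(4): S2=read_camera("side");F.append(get_obs()["contact_force"])
print(np.mean(F,0),o["eef_pos"])
u0,v0,w,h,s=334,165,30,36,13
A=[cv2.resize(x["pixels"][v0:v0+h,u0:u0+w,::-1],None,fx=s,fy=s,interpolation=cv2.INTER_CUBIC) for x in (S0,S)]
for th,d,col in ((.46,-.0055,(0,0,255)),):
    P=outline(S,o,th,0)
    for j in range(2):
        q=((P[6:,j]-[u0,v0]+.5)*s-.5).round().astype(int);B=A[1].copy();
    cv2.imwrite("pics/zs.png",np.hstack(A))
g,a=model(o,.46,0)
for l in (.098,.1065,.112): print(((np.array(proj(S,g+a*l))-[u0,v0]+.5)*s).round())
for X in ([.577,.0248,.1252],[.578,.0247,.1248]): print("spot",((np.array(proj(S,X))-[u0,v0]+.5)*s).round())
E
```

```text
[-1.880642   -0.77739911  1.58180799] [0.53095685 0.02000278 0.27789947]
[175. 202.]
[193. 236.]
[205. 257.]
spot [188. 247.]
spot [193. 249.]
```

View pics/zs.png

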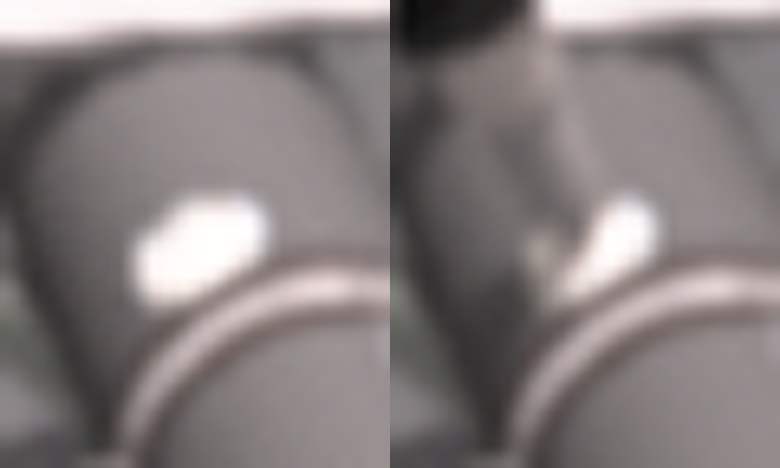

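In the right panel the tip meets the pipe at about local (185,253), with the spot centre at (201,251). That puts the tip roughly 2–3 mm low (toward −x). I'll back off, check, shift 2 mm along the surface and press again.

>>> move_arm(
  gripper=[0,0,0,0,0],
  xyz=[
    [-0.2,0,-0.4],
    [-0.5,0,-1],
    [-0.7,0,-1.6],
    [-0.7,0,-1.9],
    [-0.7,0,-1.9],
  ],
  twist=[0,0,0,0,0],
)

```text
t: 23.27
eef_pos: [0.5243, 0.0195, 0.298]
tool_rot: [-0.0, 0.999, 0.054, 0.001]
contact_force: [0.5, 0.5, -1.5]
gripper_width: 0.283
```

>>> move_arm(
  gripper=[0,0,0],
  xyz=[
    [0,0,0],
    [0,0,0],
    [0,0,0],
  ],
  twist=[0,0,0],
)

```text
t: 23.52
eef_pos: [0.5239, 0.0193, 0.2966]
tool_rot: [-0.0, 0.999, 0.054, -0.0]
contact_force: [0.1, 0.4, -2.2]
gripper_width: 0.282
```

```bash
python3 - <<'E'
from ov import *
S=avg("side",6);o=get_obs();print(o["eef_pos"],o["t"])
g,a=model(o,.46,0);u,v=map(int,proj(S,g));u0,v0,w,h,s=u-18,v-18,45,62,9
im=cv2.resize(S["pixels"][v0:v0+h,u0:u0+w,::-1],None,fx=s,fy=s,interpolation=cv2.INTER_CUBIC);im2=im.copy()
for th,col in ((.46,(0,0,255)),(.52,(0,255,0))):
    P=outline(S,o,th,0)
    for j in range(2):
        q=((P[:,j]-[u0,v0]+.5)*s-.5).round().astype(int);cv2.polylines(im2,[q],False,col,1)
cv2.imwrite("pics/z23.png",np.hstack([im,im2]))
E
```

```text
[0.52397266 0.01928804 0.29678377] 23.8167
```

View pics/z23.png

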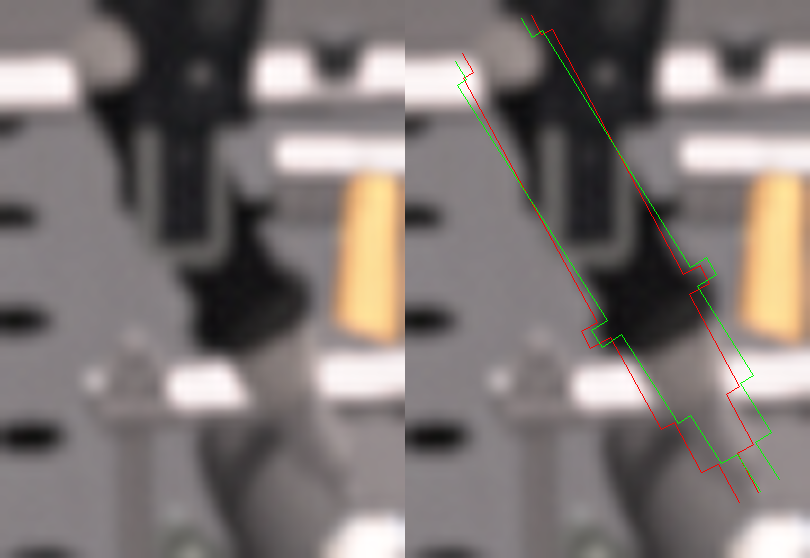

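The axis slope still fits a lean of about 0.46. Everything in the side view sits about 2 mm to the right of the model, which is a calibration offset that shows on the spot as well. So I'll correct by only about 1 mm and press again.

>>> move_arm(
  gripper=[0,0,0,0,0],
  xyz=[
    [0.2,0,0.4],
    [0.4,0,0.8],
    [0.5,0,1.1],
    [0.6,0,1.3],
    [0.6,0,1.3],
  ],
  twist=[0,0,0,0,0],
)

```text
t: 24.23
eef_pos: [0.5299, 0.0199, 0.2832]
tool_rot: [-0.0, 0.999, 0.054, -0.001]
contact_force: [-0.9, -0.6, -0.9]
gripper_width: 0.282
```

>>> move_arm(
  gripper=[0,0,0,0,0],
  xyz=[
    [0.05,0,0.1],
    [0.1,0,0.2],
    [0.15,0,0.35],
    [0.18,0,0.5],
    [0.18,0,0.5],
  ],
  twist=[0,0,0,0,0],
)

```text
t: 24.65
eef_pos: [0.5318, 0.0201, 0.2789]
tool_rot: [0.0, 0.999, 0.054, 0.0]
contact_force: [-2.1, 0.2, 1.2]
gripper_width: 0.283
```

```bash
python3 - <<'E'
from ov import *
import pickle
S0=pickle.load(open("ts.pkl","rb"))[1]
F=[]
S=avg("side",6)
for i in range(6): read_camera("side");o=get_obs();F.append(o["contact_force"])
print(np.mean(F,0),np.std(F,0),o["eef_pos"],o["t"])
for c in ("side","top"):
  for n in ("tip","spot","grip"): print(c,n,[(np.round(d["centre"],4),round(d["p"],2)) for d in spot_point(n,c)][:3])
u0,v0,w,h,s=334,165,30,36,13
A=[cv2.resize(x["pixels"][v0:v0+h,u0:u0+w,::-1],None,fx=s,fy=s,interpolation=cv2.INTER_CUBIC) for x in (S0,S)]
cv2.imwrite("pics/zs2.png",np.hstack(A))
E
```

```text
[-1.82455279 -0.58118071  1.21776722] [0.65113387 0.36046669 0.13656548] [0.53179339 0.0201331  0.27894229] 25.25
side tip []
side spot [(array([0.5744, 0.0218, 0.1211]), 0.85)]
side grip [(array([0.5347, 0.0178, 0.2227]), 0.86), (array([ 0.4229, -0.4302,  0.0814]), 0.56)]
top tip []
top spot [(array([0.4128, 0.351 , 0.0138]), 0.16)]
top grip [(array([ 0.4275, -0.4347,  0.0799]), 0.55)]
```

View pics/zs2.png

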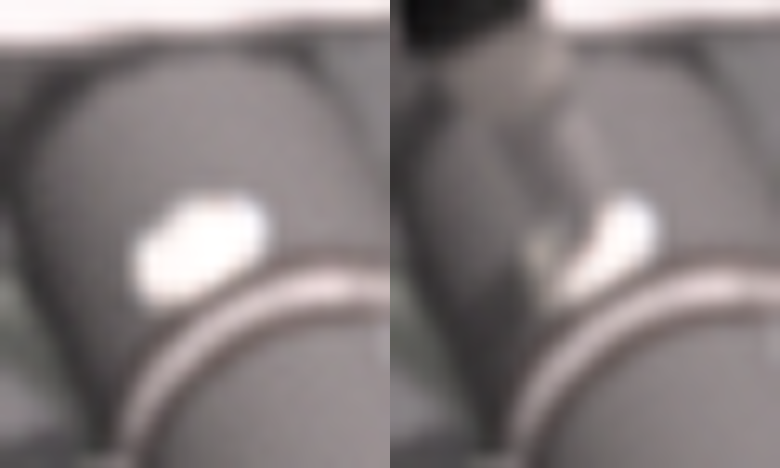

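The press is about 4 N axial, and the force direction is about 0.5 rad, which agrees with the surface normal. The tip still looks about 2–3 mm to the −x side in the picture: dark rod at local (185,245), spot centre at (201,251). One more small correction, lifting off first.

>>> move_arm(
  gripper=[0,0,0,0,0],
  xyz=[
    [-0.2,0,-0.4],
    [-0.4,0,-0.8],
    [-0.35,0.08,-1],
    [-0.25,0.08,-0.85],
    [-0.17,0.08,-0.7],
  ],
  twist=[0,0,0,0,0],
)

```text
t: 25.97
eef_pos: [0.5304, 0.0191, 0.286]
tool_rot: [0.0, 0.999, 0.054, 0.0]
contact_force: [0.0, 0.8, -1.9]
gripper_width: 0.282
```

>>> move_arm(
  gripper=[0,0,0,0,0],
  xyz=[
    [0.05,0,0.1],
    [0.12,0,0.25],
    [0.2,0,0.4],
    [0.25,0,0.5],
    [0.3,0,0.62],
  ],
  twist=[0,0,0,0,0],
)

```text
t: 26.38
eef_pos: [0.5331, 0.0195, 0.2796]
tool_rot: [0.0, 0.999, 0.054, -0.0]
contact_force: [-2.1, -0.8, 1.3]
gripper_width: 0.28
```

```bash
cat > fin.py <<'E'
from ov import *
import pickle,sys
S0=pickle.load(open("ts.pkl","rb"))[1]
F=[];read_camera("side");read_camera("side");read_camera("side")
S=avg("side",6)
for i in range(6): read_camera("side");o=get_obs();F.append(o["contact_force"])
print(np.mean(F,0),np.std(F,0),o["eef_pos"],o["t"],o["gripper_width"])
u0,v0,w,h,s=334,165,30,36,13
A=[cv2.resize(x["pixels"][v0:v0+h,u0:u0+w,::-1],None,fx=s,fy=s,interpolation=cv2.INTER_CUBIC) for x in (S0,S)]
cv2.imwrite(f"pics/{sys.argv[1]}.png",np.hstack(A))
E
python3 fin.py zs3
```

```text
[-1.8459837  -0.38423078  0.89295949] [0.49932585 0.15526959 0.52679233] [0.53307954 0.01943269 0.27970482] 27.1333 0.2772349445843393
```

View pics/zs3.png

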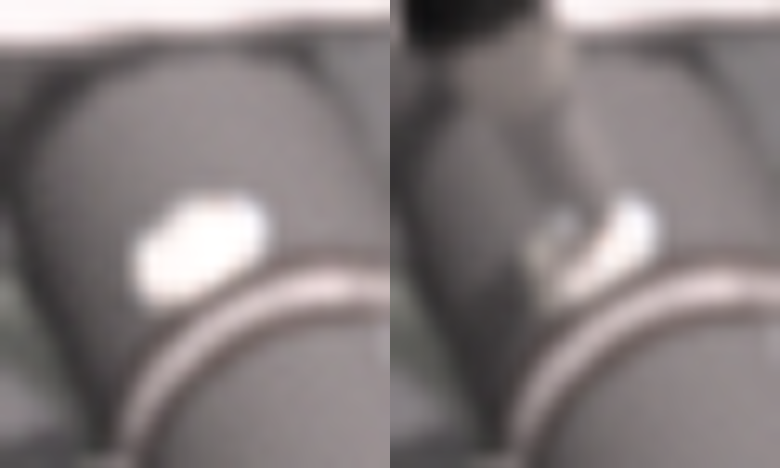

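The tip now meets the pipe at about local (203,243), against the spot centre at (201,251). Its shadow runs down-left from that point, and the net axial force is about 3.9 N, so roughly half-way in. I'm letting it settle briefly, then handing in.

>>> move_arm(
  gripper=[0,0,0,0,0],
  xyz=[
    [0,0,0],
    [0,0,0],
    [0,0,0],
    [0,0,0],
    [0,0,0],
  ],
  twist=[0,0,0,0,0],
)

```text
t: 27.55
eef_pos: [0.5331, 0.0195, 0.2797]
tool_rot: [0.0, 0.999, 0.054, 0.0]
contact_force: [-2.0, -1.1, 0.6]
gripper_width: 0.283
```

```bash
python3 -c "
from h import *
o=get_obs();print(o['t'],o['eef_pos'],o['contact_force'],abs(o['joint_vel']).max())
print(hand_in())"
```

```text
27.55 [0.53312565 0.01945286 0.27971454] [-2.00183614 -1.05963972  0.64828105] 0.0019935402468175207
the job is handed in; nothing more can be done
None
```

I handed the job in at 27.6 s, with the probe still gripped and pressed on the ringed spot on the pipe. No verdict is reported, so the results below come from my own checks.

- **Reference block:** I lifted the larger probe out of its stand and pressed it upright near the middle of the block at about 4 N. That is about half-way in, and I held it there for over a second.
- **Tilting the probe:** The tool cannot tilt, so I pivoted the probe in the fingers by pushing its barrel against the edge of the fixed stand. It ended up leaning about 0.46 rad.
- **Pipe spot:** I pressed on the spot, then lifted off and corrected the position twice.
- **Last checks:**
  - The net axial force is about 3.5–4 N, so the tip is about 4–5 mm in.
  - The arm is still.
  - In the side picture the tip is within about 2 mm of the spot's centre.

**What remains uncertain:**
- My estimates of the spot's lean ranged from 0.43 to 0.57 rad, and I took about 0.51. The probe should therefore be about 3° off square.
- The arm blocked the top camera during the press, and the networks never found the tip. The final position rests on the side view alone.
- The side view disagreed with the geometric model by about 2 mm.
- I did not re-measure the loose objects at the end, though I saw no contact with them.

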